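Refit the sock sorting rail and lock its brake

ROBOT

A 6-joint arm with a two-finger parallel gripper is mounted at the origin on a cart in front of the work surface, level with it; the furniture and walls round the work are solid. World frame = base frame: x ahead of the robot, y to its left, z up, the work surface at z = 0. Lengths are in m, angles in rad, forces in N, time in s.
With the tool pointing down it reaches from about 0.25 to 0.775 m from the base axis. Payload 8.9 kg.
Tool frame: the origin (TCP) lies at the very end of the fingers, on their centre line; the grasp point (between the pads) lies 19 mm behind it; z points along the fingers, y is the line along which they close (so a half turn about z gives the same grasp; the last joint's range is limited). The gripper opens to 85 mm and grips with 20 to 120 N. Pads are 22 mm wide; open, the fingers measure 114 mm over their backs; the gripper's body (76 mm by 85 mm) begins 54 mm behind the grasp point. The pads swing forward as they close: fully open they stand 13 mm farther back than shut.
Start: joints at [1.108, 0.291, -0.153, 1.127, 0, 1.431], TCP at [0.167, 0.498, 0.231] pointing down, gripper open.
Joint ranges: [-2.52, 2.52], [-0.91, 1.74], [-1.3, 1.37], [-1.96, 2.02], [-1.52, 1.47], [-3.14, 3.14]. Speed limits (rad/s): [2.22, 2.22, 2.79, 3.14, 3.14, 3.14].

INTERFACE

Orientations are given as a 3x3 rotation matrix whose columns are the frame's x, y, z axes.
In Python, from rig import env, viewer, workorder, readout gives the robot as it stands (env), with the cameras (viewer), the job (workorder) and the readings (readout).
- The arm moves only by the shell command python3 steer.py FILE, which reads ROWS from the file FILE. ROWS is a JSON list of rows, 1 to 5 of them, each of 5 numbers: dx, dy, dz in a scale on which 1.0 is 0.2 m, then a turn about the tool's z in shares of 180 degrees (1.0 is 180 degrees), then the finger opening in m; each row shifts and turns the commanded pose from where the row before left it, along the tool's axes as they then stand; what a row does not reach is not made up. A row lasts 1/8 s, in which the tool goes at most 0.0625 m and 0.188 rad, less where a joint would pass 70% of its speed; a pose out of reach is approached as far as the arm can. The fingers move at their own pace and stop on an object; the grip force is fixed at half the most. Time passes only in rows, so rows that do not move let the fingers close. It prints the time, the measured TCP pose, the force, the opening and the grip force at its end. Shift and turn numbers lie between -1 and 1, and a call with a number outside is refused. Input that does not fit is refused with a message, and nothing moves.
- readout.observe(): the state, without advancing time (a new reading comes with each control period).
- viewer.grab_frame(name): name is "side" or "top"; returns the picture (384x512x3 uint8, red, green, blue); there is no depth.
- viewer.camera_info(name): a dict with "intrinsics" (3x3 intrinsics, pixels), "k1" (the pictures are not rectified: a ray, as slopes to the right and down, at radius r is drawn at 1 + k1 r^2 times it, then the intrinsics apply), "pose" (4x4, takes a point from camera to world coordinates). Camera axes: x right, y up, looking along -z (the intrinsics and any distortion apply to the point x, -y, -z); pixel columns grow to the right and rows downward; lengths in m; the calibration is good to about 2 mm. A picture is of the moment at which its call begins. camera_info takes no time and is no camera call.
- workorder.close_job(): hands the job in; it is judged then, once.
The state is a dict: "time_s": time; "q": joint angles; "qd": joint speeds; "joint_efforts": joint torques, N m; "tool_pos": TCP position; "orientation": TCP orientation; "contact_force": force on the tool from outside, world axes, zero at the start; "moment": the same for the moment, N m; "finger_gap": finger opening in m; "gripper_force": force on a finger pad.
Only numpy, scipy, OpenCV 4.12 (cv2) and the standard library are available. Lean on these libraries where they do the work, as an engineer would, in place of code of your own. Each camera call takes 0.05 s, during which the arm holds its last target. There are 200 camera calls.

TASK

Refit the sorting rail: slide the worn red clip carrier out of the rail's open end and put it in the enamelled tray, and slide every other carrier that stands ready in front of the rail into the track from its open end, leaving each lined up with the station tile of its own colour (plan the order, they cannot pass one another). Last of all press the orange brake lever down until it stays down by itself. Do not disturb the soap, detergent, tape roll or nail brush.

Things in the scene. Friction and masses are not known exactly. Their poses are not given: they have to be found in the camera images.
- rail: fixed sorting rail: straight level aluminium T-slot track on a grey base plate (x -30 to 325, y -40 to 40, 4 mm thick). Origin: underside, below the middle of the open mouth; x runs into the track, y across, z up (mm). Track floor z = 4. Channel 38 wide, 11 high, roofed by two lips (z 15 to 18, x 0 to 215) that leave an 18 mm slot. Carriers have 2 mm play sideways, 3 mm up
- rail_mouth (a point): middle of the track floor at the open mouth (rail x = 0, z = 4 mm), where the lips begin. In front of it, from x = -28 mm to 0, the same floor goes on without lips between flared lead-in walls (11 mm high, 38 mm apart at the mouth, about 59 mm at the front), open above and at the front; a carrier can be set down there or beyond and slid in
- rail_stop (a point): rubber stop that closes the far end of the track (rail x = 205, floor height). Beyond it: hinge cheeks of the lever (x 215 to 235, up to z = 38 mm) and the grey detent housing beside the lever (x 261 to 279, y 23 to 37, up to z = 46 mm)
- lever (a joint): orange brake lever beyond the stop, hinged across the rail (x = 225, z = 30 mm), pointing along +x, 100 mm long. 0: sprung up, 0.40 rad above level; grows when pressed down; 0.40 level, 0.5 hard limit. A weak spring (1 N at the pad) lifts it; from 0.06 on a ball detent resists too (about 8 N at the pad), then it snaps through and stays down at about 0.44; pressed less, it springs back
- lever_pad (a point): middle of the top of the ribbed press pad of the lever (34 x 24 mm), 85 mm from the hinge; about 68 mm above the rail's origin when up, about 32 mm when latched down, 27 mm at the hard limit
- worn_red: worn clip carrier: red foot 34 x 34 x 8 mm, neck (22 along x, 12 along y) up to 20 mm, above it an upright pale wood block with red cap (26 along x, 18 along y, 20 to 52 mm above the underside); grip this block across its 18 mm. Origin: centre of the underside; z up; about 0.06 kg. At first in the track, x along the rail
- board: flat plywood board over the washer lid, fixed, 375 (x) x 560 (y) mm, on which rail and carriers stand; origin centre of its underside, its top is 14 mm above that. Right of it (y below -0.28) the dark stone worktop with the tray is 14 mm lower
- tray: shallow white enamelled tray, outside 283 mm (x) by 203 mm (y), walls 2 mm thick and 21 mm high; origin centre of the underside; its inner floor is level with that underside; 0.32 kg, loose
- carrier_blue: clip carrier: blue foot 34 x 34 x 8 mm, neck (22 along x, 12 along y) up to 20 mm, above it an upright pale wood block with blue cap (26 along x, 18 along y, 20 to 52 mm above the underside); grip this block across its 18 mm. Origin: centre of the underside; z up; about 0.06 kg. At first stands in front of the rail; may be absent
- carrier_yellow: clip carrier: yellow foot 34 x 34 x 8 mm, neck (22 along x, 12 along y) up to 20 mm, above it an upright pale wood block with yellow cap (26 along x, 18 along y, 20 to 52 mm above the underside); grip this block across its 18 mm. Origin: centre of the underside; z up; about 0.06 kg. At first stands in front of the rail; may be absent
- carrier_green: clip carrier: green foot 34 x 34 x 8 mm, neck (22 along x, 12 along y) up to 20 mm, above it an upright pale wood block with green cap (26 along x, 18 along y, 20 to 52 mm above the underside); grip this block across its 18 mm. Origin: centre of the underside; z up; about 0.06 kg. At first stands in front of the rail; may be absent
- carrier_white: clip carrier: white foot 34 x 34 x 8 mm, neck (22 along x, 12 along y) up to 20 mm, above it an upright pale wood block with white cap (26 along x, 18 along y, 20 to 52 mm above the underside); grip this block across its 18 mm. Origin: centre of the underside; z up; about 0.06 kg. At first stands in front of the rail; may be absent
- mark_blue: blue station tile, 34 (along the rail) x 13 x 3 mm, fixed on the base plate on the robot's side of the track; origin: centre of its underside, 4 mm above the rail's origin and 31.5 mm to +y of the track's centre line; axes as the rail's. Tiles lie at rail x = 45, 91, 137, 183 mm, colours in any order; there even if the carrier is absent
- mark_yellow: yellow station tile, 34 (along the rail) x 13 x 3 mm, fixed on the base plate on the robot's side of the track; origin: centre of its underside, 4 mm above the rail's origin and 31.5 mm to +y of the track's centre line; axes as the rail's. Tiles lie at rail x = 45, 91, 137, 183 mm, colours in any order; there even if the carrier is absent
- mark_green: green station tile, 34 (along the rail) x 13 x 3 mm, fixed on the base plate on the robot's side of the track; origin: centre of its underside, 4 mm above the rail's origin and 31.5 mm to +y of the track's centre line; axes as the rail's. Tiles lie at rail x = 45, 91, 137, 183 mm, colours in any order; there even if the carrier is absent
- mark_white: white station tile, 34 (along the rail) x 13 x 3 mm, fixed on the base plate on the robot's side of the track; origin: centre of its underside, 4 mm above the rail's origin and 31.5 mm to +y of the track's centre line; axes as the rail's. Tiles lie at rail x = 45, 91, 137, 183 mm, colours in any order; there even if the carrier is absent
- pump_soap: pump bottle of hand soap, 48 x 75 x 187 mm, stands behind the rail; origin centre of the underside. A bystander
- detergent: jug of liquid detergent with orange cap, 67 x 125 x 242 mm, stands behind the rail; origin centre of the underside. A bystander
- masking_tape: roll of tape lying flat, 98 x 96 x 25 mm; origin centre of the underside. A bystander
- nail_brush: purple nail brush, 30 x 85 x 23 mm, lying on the board; origin centre of the underside. A bystander

How it is judged:
On the way, in this order (a step that is already met when the one before it is completed fails the run):
1. the red carrier is in the tray and every carrier that is present is in the track at the tile of its colour (x of worn_red in the frame of tray between -0.125 and 0.125 m and y of worn_red in the frame of tray between -0.086 and 0.086 m and z of worn_red in the frame of tray below 0.03 m and linear speed of worn_red below 0.03 m/s and x of carrier_blue in the frame of mark_blue between -0.008 and 0.008 m and y of carrier_blue in the frame of mark_blue between -0.0365 and -0.0265 m and z of carrier_blue in the frame of mark_blue between -0.004 and 0.006 m and x of carrier_yellow in the frame of mark_yellow between -0.008 and 0.008 m and y of carrier_yellow in the frame of mark_yellow between -0.0365 and -0.0265 m and z of carrier_yellow in the frame of mark_yellow between -0.004 and 0.006 m and x of carrier_green in the frame of mark_green between -0.008 and 0.008 m and y of carrier_green in the frame of mark_green between -0.0365 and -0.0265 m and z of carrier_green in the frame of mark_green between -0.004 and 0.006 m and x of carrier_white in the frame of mark_white between -0.008 and 0.008 m and y of carrier_white in the frame of mark_white between -0.0365 and -0.0265 m and z of carrier_white in the frame of mark_white between -0.004 and 0.006 m), for 0.3 s.
2. the brake lever is pressed down past its detent (value of joint lever above 0.38 rad), for 0.3 s.
At the end, for the whole second after the job is handed in: The red carrier rests in the tray (centre inside the walls, not on a rim); every present carrier stands in the track, its centre within 8 mm along the rail of the centre of the tile of its own colour, at rest; the lever stays down by itself (joint over 0.38 rad) (all of step 1 and linear speed of each of carrier_blue, carrier_yellow, carrier_green, carrier_white below 0.02 m/s and value of joint lever above 0.38 rad); the robot touches nothing.
It fails at once if a bystander (soap, detergent, tape roll, nail brush) is moved more than 3 cm (distance of any of pump_soap, detergent, masking_tape, nail_brush from where it was at the start of the episode above 0.03 m).
Of carrier_blue, carrier_yellow, carrier_green, carrier_white only 3 to 4 are there at a start; the rules pass over those that are not, and their reading is None.
At some moment in a run one of carrier_blue, carrier_yellow, carrier_green, carrier_white may be knocked a few centimetres aside while the robot is not near it.
Once in a run the grip may slacken for a moment while it holds something.
It also fails if it takes over 210 s, if anything falls off the work surface, if the arm or the gripper's body presses on something with over 40 N, if the wrist force passes 120 N, or if a joint passes its speed limit or range.

## Working session

There is one attempt and no reset: what is moved stays moved. The work goes in short steps, Python scripts to look and compute and a shell command to move; the robot and the scene stay as the last step left them, time stands still between calls to the robot, and variables do not carry over. Pictures are saved under pics/ and viewed, at most 14 in all, crops included, and the job is handed in when it is done.

```bash
ls; mkdir -p pics
cat > h.py <<'E'
import numpy as np, cv2
from rig import env, viewer, workorder, readout
def cam(n):
    c=viewer.camera_info(n); return np.array(c["intrinsics"]),c["k1"],np.array(c["pose"])
def ray(n,u,v):
    K,k1,T=cam(n); d=np.array([(u-K[0,2])/K[0,0],(v-K[1,2])/K[1,1]]); s=d.copy()
    for _ in range(30): s=d/(1+k1*(s@s))
    r=T[:3,:3]@np.array([s[0],-s[1],-1]); return T[:3,3],r
def onz(n,u,v,z):
    o,r=ray(n,u,v); return o+r*(z-o[2])/r[2]
def proj(n,p):
    K,k1,T=cam(n); c=T[:3,:3].T@(np.array(p)-T[:3,3]); s=np.array([c[0],-c[1]])/-c[2]
    s=s*(1+k1*(s@s)); return K[0,0]*s[0]+K[0,2],K[1,1]*s[1]+K[1,2]
def snap(n,f,crop=None,scale=1):
    im=np.ascontiguousarray(viewer.grab_frame(n)[:,:,::-1]); o=im
    if crop: x0,y0,x1,y1=crop; o=im[y0:y1,x0:x1]
    if scale!=1:o=cv2.resize(o,None,fx=scale,fy=scale,interpolation=cv2.INTER_CUBIC)
    cv2.imwrite("pics/"+f,o); return im
E
python3 - <<'E'
from h import *
for n in("top","side"):
    snap(n,n+"0.png",None,1.5); print(n,*[np.round(a,3).tolist() if not np.isscalar(a) else a for a in cam(n)])
s=readout.observe(); print(s["tool_pos"],np.round(s["orientation"],3).tolist(),s["time_s"])
E
```

```text
pics
rig.py
steer.py
top [[428.315, 0.0, 256.681], [0.0, 428.315, 199.62], [0.0, 0.0, 1.0]] -0.09678453095177961 [[0.009, 0.996, -0.085, 0.487], [-1.0, 0.011, 0.019, -0.056], [0.02, 0.085, 0.996, 1.275], [0.0, 0.0, 0.0, 1.0]]
side [[435.0, 0.0, 261.136], [0.0, 435.0, 194.559], [0.0, 0.0, 1.0]] -0.03430061150709493 [[0.804, 0.348, -0.482, 0.056], [-0.595, 0.453, -0.664, -0.85], [-0.013, 0.82, 0.572, 0.718], [0.0, 0.0, 0.0, 1.0]]
[0.16684558 0.49736637 0.23079694] [[-0.948, 0.318, -0.001], [0.318, 0.948, -0.001], [0.0, -0.001, -1.0]] 0.1
```

View pics/top0.png

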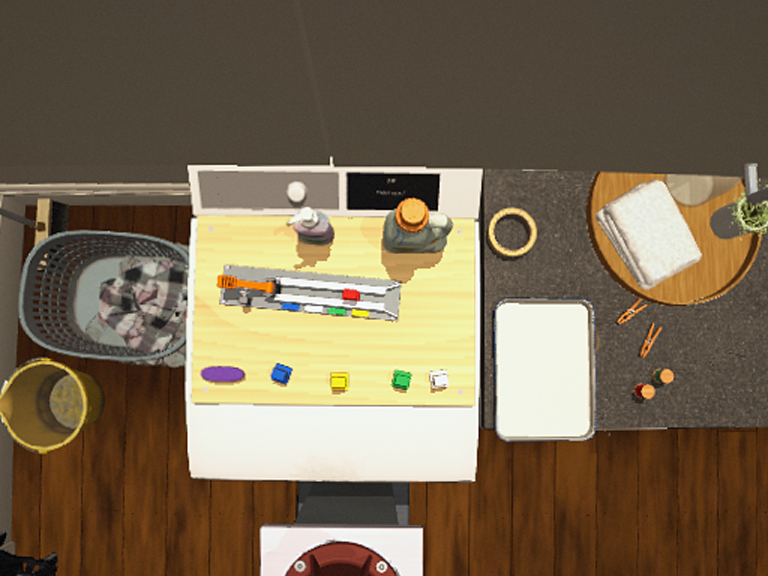

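View pics/side0.png

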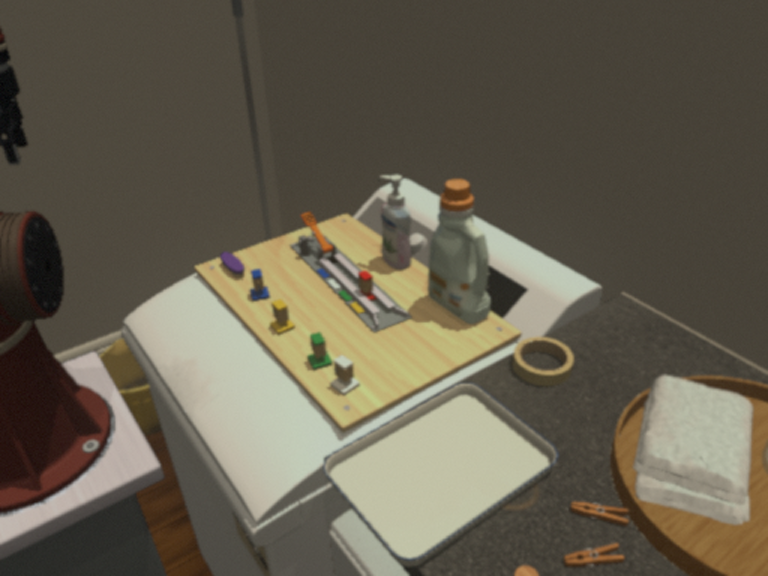

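Four carriers are present in the top view, in 1.5x pixels: blue (282,373), yellow (339,381), green (401,380) and white (439,379). The mouth is on the right at about (398,300). The tiles from the mouth are yellow, green, white, blue, so I insert blue, white, green, yellow. Next I look closer for masks.

Run:
```python
from h import *
snap("top","top1.png",(120,170,320,270),4)
snap("side","side1.png",(120,130,320,280),4)
```

```text
(no output)
```

View pics/top1.png

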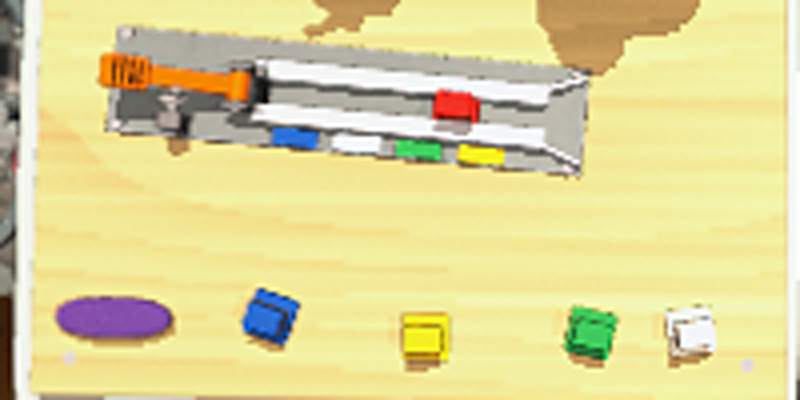

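View pics/side1.png

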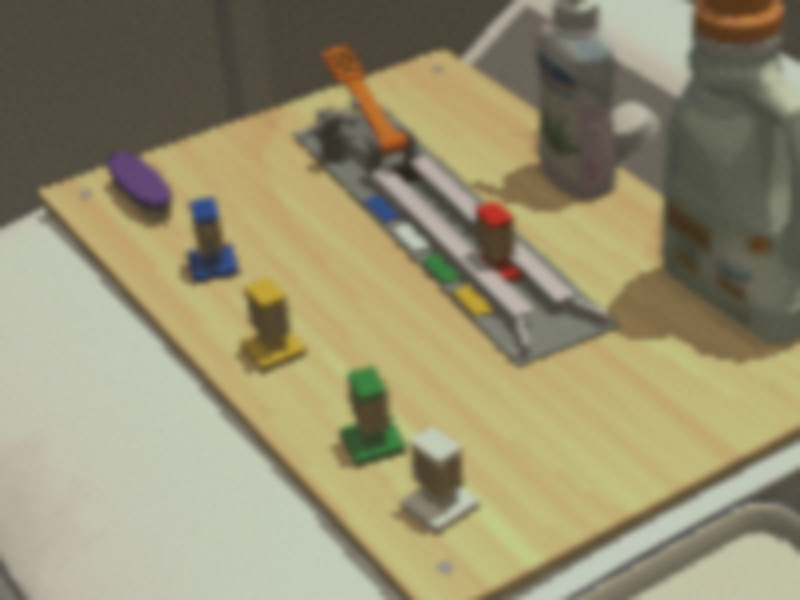

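The crops show the masks clearly: four tiles in a row, red at about rail x 65, and the carrier feet and caps separated in the side view. Now I measure by colour.

```bash
cat >> h.py <<'E'
RNG={"blue":((100,130,60),(125,255,255)),"yellow":((20,175,120),(32,255,255)),"green":((50,120,50),(85,255,255)),"red":((0,180,90),(5,255,255)),"orange":((7,190,120),(14,255,255)),"white":((0,0,150),(179,50,255))}
def blobs(n,im,c,roi,minA=8,mod=None):
    h=cv2.cvtColor(im,cv2.COLOR_BGR2HSV); lo,hi=(mod or RNG)[c]; m=cv2.inRange(h,np.array(lo),np.array(hi))
    x0,y0,x1,y1=roi; k=np.zeros_like(m); k[y0:y1,x0:x1]=m[y0:y1,x0:x1]
    N,L,st,ce=cv2.connectedComponentsWithStats(k,connectivity=4)
    out=[]
    for i in range(1,N):
        if st[i,4]>=minA:
            p=np.argwhere(L==i)[:,::-1].astype(np.float32)
            out.append((st[i,4],ce[i],cv2.minAreaRect(p)))
    return out
def tri(p,q):
    o1,r1=ray("top",*p); o2,r2=ray("side",*q)
    A=np.c_[r1,-r2]; t=np.linalg.lstsq(A,o2-o1,rcond=None)[0]
    a=o1+r1*t[0]; b=o2+r2*t[1]; return (a+b)/2,np.linalg.norm(a-b)
E
python3 - <<'E'
from h import *
t=np.ascontiguousarray(viewer.grab_frame("top")[:,:,::-1]); s=np.ascontiguousarray(viewer.grab_frame("side")[:,:,::-1])
for c in RNG:
    for n,im,roi in(("top",t,(135,175,315,265)),("side",s,(135,135,290,270))):
        for a,ce,r in blobs(n,im,c,roi):
            print(c,n,a,ce.round(1),"rect",np.round(r[1],1),round(r[2]),"z.02:",onz(n,*ce,0.021)[:2].round(4))
h=cv2.cvtColor(t,cv2.COLOR_BGR2HSV); print(h[253,293],h[200,250],h[206,225]); h=cv2.cvtColor(s,cv2.COLOR_BGR2HSV);print(h[242,228],h[257,230],h[204,275])
E
```

```text
blue top 50 [193.2 203.9] rect [11.  4.] 0 z.02: [0.5804 0.107 ]
blue top 114 [187.2 248.7] rect [11.4 11.1] 18 z.02: [0.4493 0.122 ]
blue side 15 [215.1 181.7] rect [4.9 2.1] 45 z.02: [0.576  0.0956]
blue side 15 [170.4 182.4] rect [3. 3.] 90 z.02: [0.4695 0.1727]
blue side 14 [175.9 195.4] rect [4. 3.] 90 z.02: [0.4512 0.1026]
yellow top 47 [239.8 208.3] rect [ 4. 10.] 90 z.02: [ 0.5691 -0.0299]
yellow top 129 [226.  253.6] rect [11. 10.] 90 z.02: [0.4363 0.0086]
yellow side 22 [185.7 203.1] rect [5.7 3.5] 45 z.02: [0.4556 0.0527]
yellow side 17 [237.6 205.1] rect [6.4 2.1] 45 z.02: [ 0.5637 -0.0413]
yellow side 14 [190.6 217.4] rect [2.6 7.2] 68 z.02: [ 0.4352 -0.0118]
green top 49 [224.3 206.8] rect [11.  4.] 0 z.02: [0.5729 0.0155]
green top 125 [267.2 252.8] rect [10.9 11.2] 14 z.02: [ 0.4397 -0.1113]
green side 14 [229.8 196.9] rect [6.4 1.4] 45 z.02: [0.5679 0.0042]
green side 31 [211.1 225.5] rect [5. 6.] 90 z.02: [ 0.4605 -0.0731]
green side 12 [217.6 239.6] rect [4. 3.] 90 z.02: [ 0.4447 -0.1301]
red top 71 [233.7 196.2] rect [11.2  6.6] 6 z.02: [ 0.6044 -0.0115]
red side 
[... 1237 characters left out ...]
5.8] rect [19.1  3.5] 45 z.02: [0.6315 0.0934]
white side 97 [226.5 183.6] rect [28.3  2.8] 45 z.02: [0.5971 0.0664]
white side 25 [221.9 188.8] rect [7.1 2.8] 45 z.02: [0.572  0.0518]
white side 3004 [159.1 242.4] rect [72. 79.] 0 z.02: [ 0.3254 -0.0526]
white side 70 [255.1 197.8] rect [17.7  4. ] 42 z.02: [ 0.6212 -0.0425]
white side 57 [246.  202.7] rect [15.6  3.5] 45 z.02: [ 0.5879 -0.0461]
white side 57 [228.5 240.6] rect [10.6  6.2] 37 z.02: [ 0.464  -0.1493]
white side 38 [233.5 256.6] rect [ 4.2 11.3] 45 z.02: [ 0.4422 -0.2042]
white side 121 [279.9 264.1] rect [ 5.6 25.1] 61 z.02: [ 0.5128 -0.2893]
[110   6 248] [ 26  21 192] [ 66 175 206]
[ 41  26 199] [ 23  46 121] [ 19 111 131]
```

Run:
```python
from h import *
for c,p,q in(("blue",(193.2,203.9),(215.1,181.7)),("green",(224.3,206.8),(229.8,196.9)),("yellow",(239.8,208.3),(237.6,205.1)),("white",(208.6,205.6),(221.9,188.8)),("orangepad",(152.3,187.5),(207.4,149.4))):
    x,e=tri(p,q); print(c,x.round(4),round(e,4))
for z in(.007,.021):
    P=[onz("top",*p,z)[:2] for p in((239.8,208.3),(224.3,206.8),(193.2,203.9))]; print(z,np.round(P,4).tolist(),[np.linalg.norm(P[i+1]-P[i]).round(4) for i in(0,1)])
# board corners (top img): edges by yellow wood
```

```text
blue [0.5818 0.1078 0.0122] 0.0017
green [0.5741 0.0158 0.0116] 0.0014
yellow [ 0.57   -0.03    0.0114] 0.0011
white [0.5771 0.0621 0.0132] 0.0014
orangepad [0.625  0.2199 0.0577] 0.0036
0.007 [[0.5699, -0.0296], [0.5738, 0.0164], [0.5814, 0.1089]] [np.float64(0.0462), np.float64(0.0928)]
0.021 [[0.5689, -0.0299], [0.5729, 0.0156], [0.5804, 0.107]] [np.float64(0.0457), np.float64(0.0917)]
```

Run:
```python
from h import *
t=np.ascontiguousarray(viewer.grab_frame("top")[:,:,::-1])
h=cv2.cvtColor(t,cv2.COLOR_BGR2HSV); m=cv2.inRange(h,(18,60,140),(34,255,255))
m=cv2.morphologyEx(m,cv2.MORPH_OPEN,np.ones((3,3)))
W=[]
for v in range(150,265,4):
    u=np.flatnonzero(m[v,110:330])+110
    W.append((v,u[0]-.5,u[-1]+.5))
for z in(0,.007,.014):
    print(z,np.median([np.linalg.norm(onz("top",a,v,z)-onz("top",b,v,z)) for v,a,b in W]).round(4))
print(W[::6])
hh=[]
for u in range(140,310,6):
    v=np.flatnonzero(m[130:290,u])+130; hh.append((u,v[0]-.5,v[-1]+.5))
for z in(0,.007,.014): print(z,[np.percentile([np.linalg.norm(onz("top",u,a,z)-onz("top",u,b,z)) for u,a,b in hh],q).round(4) for q in(50,80)])
# tray rim corners outer width/height
o=cv2.inRange(h,(0,0,180),(179,60,255))[190:300,325:405]; c=max(cv2.findContours(o,0,1)[0],key=cv2.contourArea); c=c+np.array([325,190]); r=cv2.minAreaRect(c); print(r)
for z in(-.014,0,.007,.021): 
    b=[onz("top",*p,z) for p in cv2.boxPoints(r)]; print(z,np.linalg.norm(b[0]-b[1]).round(4),np.linalg.norm(b[1]-b[2]).round(4),np.mean(b,0).round(4))
```

```text
0 0.5618
0.007 0.5587
0.014 0.5556
[(150, np.float64(131.5), np.float64(329.5)), (174, np.float64(130.5), np.float64(316.5)), (198, np.float64(129.5), np.float64(316.5)), (222, np.float64(128.5), np.float64(316.5)), (246, np.float64(127.5), np.float64(316.5))]
0 [np.float64(0.3747), np.float64(0.3775)]
0.007 [np.float64(0.3727), np.float64(0.3754)]
0.014 [np.float64(0.3706), np.float64(0.3733)]
((361.5, 246.5), (90.99998474121094, 60.99999237060547), 90.0)
-0.014 0.1895 0.2766 [ 0.4597 -0.3997 -0.014 ]
0 0.1875 0.2736 [ 0.46  -0.396  0.   ]
0.007 0.1864 0.2721 [ 0.4602 -0.3941  0.007 ]
0.021 0.1844 0.2691 [ 0.4605 -0.3904  0.021 ]
```

```bash
cat >> h.py <<'E'
Y=np.array([.5699,-.0296]);B=np.array([.5814,.1089])
ex=(B-Y)/np.linalg.norm(B-Y); ey=np.array([ex[1],-ex[0]])  # ey = away from robot = tool y when aligned
O=Y+.0315*ey-.045*ex
def rf(p): d=np.array(p[:2])-O; return np.round([d@ex,d@ey],4)
def st():
    s=readout.observe(); R=np.array(s["orientation"]); 
    print("t",round(s["time_s"],2),"tcp",np.round(s["tool_pos"],4),"rail",rf(s["tool_pos"]),"yaw_err",round(float(np.arctan2(R[:2,1]@ex,R[:2,1]@ey)),4),"gap",round(s["finger_gap"],4),"F",np.round(s["contact_force"],1),"q6",round(s["q"][5],2))
    return s,R
E
python3 - <<'E'
from h import *
t=np.ascontiguousarray(viewer.grab_frame("top")[:,:,::-1])
print("mouth",O,ex)
big=cv2.resize(t,None,fx=4,fy=4,interpolation=cv2.INTER_LINEAR)
for c in("blue","yellow","green","white"):
    b=max(blobs("top",big,c,(540,960,1260,1060)),key=lambda b:b[0])
    ce=(b[1]+.5)/4-.5; p=onz("top",*ce,.008); print(c,b[0]/16,p.round(4),"rail",rf(p),"rect",np.round(np.array(b[2][1])/4,1),round(b[2][2],1))
b=max(blobs("top",big,"red",(540,700,1260,900)),key=lambda b:b[0]);ce=(b[1]+.5)/4-.5
for z in(.04,.056):print("red",b[0]/16,np.round(np.array(b[2][1])/4,1),rf(onz("top",*ce,z)))
s,R=st()
E
```

```text
mouth [ 0.59756832 -0.07705223] [0.08274773 0.99657053]
blue 114.0625 [0.449  0.1241 0.008 ] rail [ 0.1881 -0.1647] rect [11.6 11.2] 20.0
yellow 128.0 [0.4351 0.0092 0.008 ] rail [ 0.0725 -0.169 ] rect [11.5 11. ] 90.0
green 124.0625 [ 0.4393 -0.1119  0.008 ] rail [-0.0479 -0.1548] rect [11.4 11.4] 13.6
white 112.625 [ 0.4431 -0.1874  0.008 ] rail [-0.1227 -0.1448] rect [12.2 11.9] 80.0
red 66.25 [11.1  6.5] [ 0.0656 -0.0005]
red 66.25 [11.1  6.5] [ 0.0649 -0.0019]
t 0.4 tcp [0.167  0.4977 0.2312] rail [ 0.5371 -0.4766] yaw_err 1.3298 gap 0.0856 F [ 1.1 -0.8  0. ] q6 1.43
```

Careful with the scale: shifts go in shares of 0.2 m and turns go in shares of 180 degrees. That gives: 0.188 rad / 3.1416 = 0.0598.

```bash
echo '[[0,0,0,0.0598,0.045],[0,0,0,0.0598,0.045],[0,0,0,0.0598,0.045],[0,0,0,0.0598,0.045],[0,0,0,0.0598,0.045]]' > next.json && python3 steer.py next.json; echo '[[0,0,0,0.0598,0.045],[0,0,0,0.0598,0.045],[0,0,0,0.0045,0.045],[-0.215,0.215,0,0,0.045],[-0.215,0.215,0,0,0.045]]' > next.json && python3 steer.py next.json; echo '[[-0.215,0.215,0,0,0.045],[-0.215,0.215,0,0,0.045],[-0.215,0.215,0,0,0.045],[-0.215,0.215,0,0,0.045],[-0.215,0.215,0,0,0.045]]' > next.json && python3 steer.py next.json; echo '[[-0.215,0.215,0,0,0.045],[-0.215,0.215,0,0,0.045],[-0.215,0.215,0,0,0.045],[-0.215,0.215,0,0,0.045],[0,0,0,0,0.045]]' > next.json && python3 steer.py next.json; python3 -c "
from h import *
st()"
```

```text
time_s: 1.02
tool_pos: [0.167, 0.4977, 0.2313]
orientation: [[-0.299, 0.954, -0.0], [0.954, 0.299, -0.0], [-0.0, -0.0, -1.0]]
contact_force: [0.6, -0.5, -0.4]
finger_gap: 0.045
gripper_force: 0.0
time_s: 1.65
tool_pos: [0.2464, 0.4043, 0.2312]
orientation: [[0.073, 0.997, 0.0], [0.997, -0.073, 0.0], [0.0, 0.0, -1.0]]
contact_force: [2.0, -0.2, -0.5]
finger_gap: 0.0451
gripper_force: 0.0
time_s: 2.28
tool_pos: [0.4444, 0.172, 0.2316]
orientation: [[0.075, 0.997, 0.001], [0.997, -0.075, 0.0], [0.0, 0.001, -1.0]]
contact_force: [0.5, 0.6, 0.3]
finger_gap: 0.0451
gripper_force: 0.0
time_s: 2.9
tool_pos: [0.6029, -0.0148, 0.2303]
orientation: [[0.079, 0.997, 0.0], [0.997, -0.079, -0.001], [-0.001, 0.0, -1.0]]
contact_force: [-1.3, 0.3, -0.5]
finger_gap: 0.0453
gripper_force: 0.0
t 2.9 tcp [ 0.6029 -0.0148  0.2303] rail [0.0625 0.0002] yaw_err 0.0035 gap 0.0453 F [-1.3  0.3 -0.5] q6 1.5
```

Scaled: 0.05 m / 0.2 = 0.25, 0.048 m / 0.2 = 0.24, 0.003 rad / 3.1416 = 0.001.

```bash
echo '[[0.015,0,0.24,0.001,0.045],[0,0,0.24,0,0.045],[0,0,0.24,0,0.045],[0,0,0.25,0,0.045],[0,0,0,0,0.045]]' > next.json && python3 steer.py next.json; python3 -c "
from h import *
st()
snap('side','side2.png',(190,120,310,220),6)"
```

```text
time_s: 3.52
tool_pos: [0.5976, -0.0073, 0.0344]
orientation: [[0.079, 0.997, -0.007], [0.997, -0.079, 0.001], [0.001, -0.007, -1.0]]
contact_force: [-0.6, 0.4, 0.0]
finger_gap: 0.0452
gripper_force: 0.0
t 3.52 tcp [ 0.5976 -0.0073  0.0344] rail [ 0.0695 -0.0057] yaw_err 0.0036 gap 0.0452 F [-0.6  0.4  0. ] q6 1.52
```

View pics/side2.png

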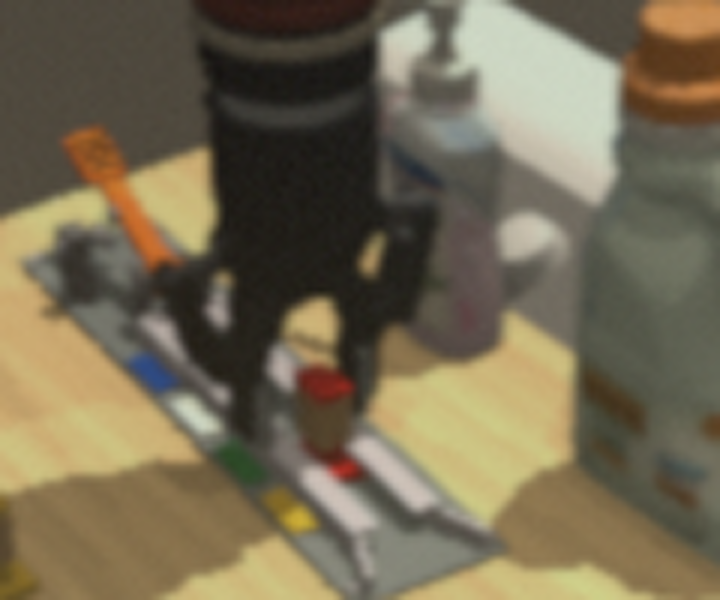

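Fingers straddle the red block, but its centre seems nearer the mouth than the finger midpoint (302,420 against 325,420 in the crop). I check this by projection.

```bash
python3 -c "
from h import *
s,R=st()
p=proj('side',s['tool_pos']); print('tcp crop px',(p[0]-190)*6,(p[1]-120)*6)
q=np.r_[O+ex*.065,.056];p=proj('side',q);print('red cap top pred',(p[0]-190)*6,(p[1]-120)*6)
q=np.r_[O+ex*.045-.0315*ey,.007];p=proj('side',q);print('yellow pred',(p[0]-190)*6,(p[1]-120)*6)
q=np.r_[O+ex*.183-.0315*ey,.007];p=proj('side',q);print('blue pred',(p[0]-190)*6,(p[1]-120)*6)
print(tri((233.7,196.2),(242.9,183.5)))
"
```

```text
t 3.58 tcp [ 0.5998 -0.0077  0.037 ] rail [ 0.0693 -0.0035] yaw_err 0.003 gap 0.0448 F [0.  0.4 1.1] q6 1.52
tcp crop px 308.5084714003913 420.5268429977253
red cap top pred 318.2055876598437 388.4305064322147
yellow pred 284.1960641518015 518.130081222075
blue pred 148.7105616245738 379.2587219002995
(array([ 0.60122099, -0.01328216,  0.06121214]), np.float64(0.0013521136373840317))
```

Scaled: -0.006 m / 0.2 = -0.03, 0.003 m / 0.2 = 0.015.

```bash
echo '[[-0.03,0.015,0.015,0,0.045],[0,0,0,0,0.0],[0,0,0,0,0],[0,0,0,0,0],[0,0,0,0,0]]' > next.json && python3 steer.py next.json; python3 -c "
from h import *
st()"
```

```text
time_s: 4.2
tool_pos: [0.605, -0.015, 0.036]
orientation: [[0.082, 0.997, 0.003], [0.997, -0.082, -0.001], [-0.0, 0.003, -1.0]]
contact_force: [0.0, -0.7, 6.6]
finger_gap: 0.0166
gripper_force: 59.6
t 4.2 tcp [ 0.605 -0.015  0.036] rail [0.0625 0.0022] yaw_err 0.0004 gap 0.0166 F [ 0.  -0.7  6.6] q6 1.51
```

Scaled: -0.03 m / 0.2 = -0.15, -0.025 m / 0.2 = -0.125.

```bash
echo '[[-0.1,0,0,0,0],[-0.125,0,0,0,0],[-0.125,0,0,0,0],[-0.15,0,0,0,0],[0,0,0,0,0]]' > next.json && python3 steer.py next.json; python3 -c "
from h import *
st()
t=snap('top','t3.png');b=max(blobs('top',t,'red',(135,175,315,265)),key=lambda b:b[0]);print(b,rf(onz('top',*b[1],.054)))
snap('side','side3.png',(200,130,300,230),6)"
```

```text
time_s: 4.82
tool_pos: [0.5966, -0.1169, 0.036]
orientation: [[0.085, 0.996, 0.003], [0.996, -0.085, -0.002], [-0.002, 0.003, -1.0]]
contact_force: [-0.0, -2.8, 5.7]
finger_gap: 0.0172
gripper_force: 59.4
t 4.83 tcp [ 0.5966 -0.1169  0.036 ] rail [-0.0398  0.0023] yaw_err -0.0018 gap 0.0172 F [-0.  -2.8  5.7] q6 1.34
(np.int32(83), array([306.21686747, 181.38554217]), ((306.5, 182.5), (15.0, 11.0), 90.0)) [-0.1393  0.0607]
```

View pics/side3.png

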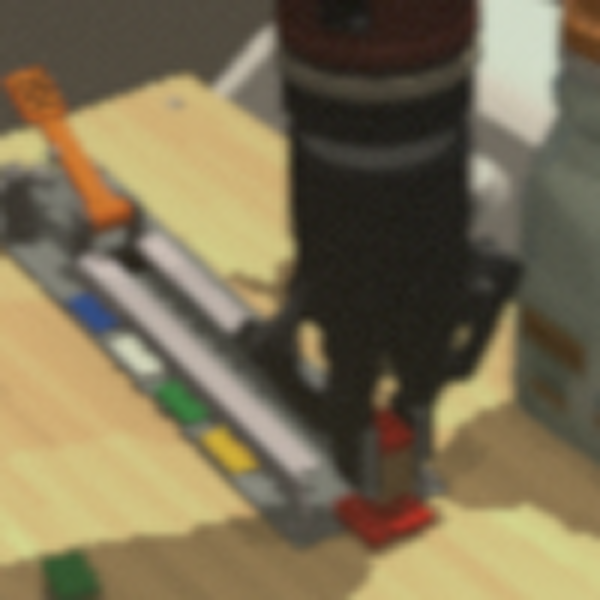

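Scaled: -0.05 m / 0.2 = -0.25, -0.045 m / 0.2 = -0.225.

```bash
echo '[[0,0,-0.15,0,0],[0,0,-0.25,0,0],[-0.05,-0.05,-0.05,0,0],[-0.225,-0.085,0,0,0],[-0.25,-0.095,0,0,0]]' > next.json && python3 steer.py next.json; echo '[[-0.25,-0.1,0,0,0],[-0.25,-0.1,0,0,0],[-0.25,-0.1,0,0,0],[-0.18,-0.045,0,0,0],[0,0,0,0,0]]' > next.json && python3 steer.py next.json ; echo '[[0,0,0.2,0,0],[0,0,0.15,0,0],[0,0,0.09,0,0],[0,0,0.04,0,0],[0,0,0,0,0]]' > next.json && python3 steer.py next.json; python3 -c "
from h import *
st()
snap('side','side4.png',None,1.5)"
```

```text
time_s: 5.55
tool_pos: [0.5402, -0.2158, 0.1245]
orientation: [[0.081, 0.997, 0.0], [0.997, -0.081, -0.0], [-0.0, 0.0, -1.0]]
contact_force: [0.3, -0.4, -0.8]
finger_gap: 0.0168
gripper_force: 58.7
time_s: 6.18
tool_pos: [0.4553, -0.3971, 0.124]
orientation: [[0.086, 0.996, -0.0], [0.996, -0.086, -0.0], [-0.0, -0.0, -1.0]]
contact_force: [0.2, 0.0, -0.2]
finger_gap: 0.0168
gripper_force: 64.1
time_s: 6.8
tool_pos: [0.4568, -0.3941, 0.0282]
orientation: [[0.082, 0.997, -0.0], [0.997, -0.082, 0.001], [0.001, -0.001, -1.0]]
contact_force: [0.2, 0.0, -0.8]
finger_gap: 0.0172
gripper_force: 64.1
t 6.8 tcp [ 0.4568 -0.3941  0.0282] rail [-0.3276 -0.114 ] yaw_err 0.0009 gap 0.0172 F [ 0.2  0.  -0.8] q6 0.82
```

View pics/side4.png

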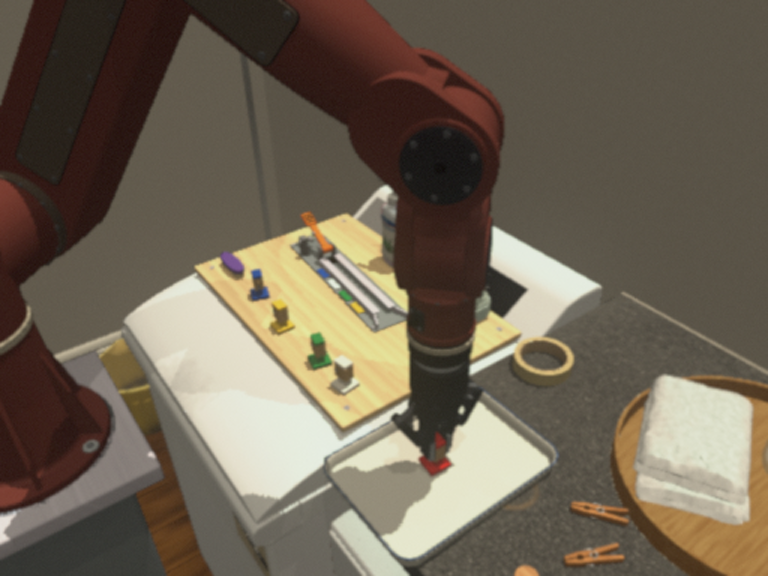

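Red hangs over the tray's middle. I lower in small steps and watch the force.

Scaled: 0.004 m / 0.2 = 0.02.

```bash
for i in 1; do echo '[[0,0,0.02,0,0],[0,0,0,0,0]]' > next.json && python3 steer.py next.json | grep -E "tool_pos|force"; echo '[[0,0,0.02,0,0],[0,0,0,0,0]]' > next.json && python3 steer.py next.json| grep -E "tool_pos|force"; echo '[[0,0,0.02,0,0],[0,0,0,0,0]]' > next.json && python3 steer.py next.json| grep -E "tool_pos|force"; done
```

```text
tool_pos: [0.457, -0.3949, 0.0245]
contact_force: [0.7, 0.4, -0.4]
gripper_force: 64.1
tool_pos: [0.4567, -0.3946, 0.02]
contact_force: [0.1, -0.7, -0.7]
gripper_force: 64.1
tool_pos: [0.4571, -0.3951, 0.0183]
contact_force: [-4.5, 4.8, 22.0]
gripper_force: 67.4
```

Scaled: -0.06 m / 0.2 = -0.3, -0.04 m / 0.2 = -0.2.

```bash
echo '[[0,0,-0.01,0,0.045],[0,0,0,0,0.045],[0,0,-0.2,0,0.045],[0,0,-0.3,0,0.045],[0.05,0,0,0,0.045]]' > next.json && python3 steer.py next.json|tail -3; echo '[[0.29,-0.03,0,0,0.045],[0.29,-0.03,0,0,0.045],[0.29,-0.03,0,0,0.045],[0.29,-0.03,0,0,0.045],[0.29,-0.03,0,0,0.045]]' > next.json && python3 steer.py next.json |tail -1; echo '[[0.29,-0.03,0,0,0.045],[0.29,-0.03,0,0,0.045],[0.29,-0.03,0,0,0.045],[0.2,0,0,0.043,0.045],[0,0,0,0.043,0.045]]' > next.json && python3 steer.py next.json |tail -1;  python3 -c "
from h import *
s,R=st()
im=snap('side','side5.png',None,1.5)
t=snap('top','t5.png')
for b in blobs('side',im,'red',(200,240,400,380)): print(b[:2],onz('side',*b[1],.03))
d=np.r_[.449,.1241,0]-s['tool_pos']; print('blue in tool',(R.T@d).round(4))
"
```

```text
contact_force: [0.8, -1.4, -0.4]
finger_gap: 0.0452
gripper_force: 0.0
gripper_force: 0.0
gripper_force: 0.0
t 9.47 tcp [0.4507 0.124  0.1175] rail [ 0.1882 -0.163 ] yaw_err -0.27 gap 0.0447 F [ 0.2 -0.5 -0.2] q6 2.04
(np.int32(54), array([290.16666667, 296.40740741])) [ 0.4644539  -0.38399298  0.03      ]
(np.int32(24), array([293.79166667, 313.5       ])) [ 0.44170428 -0.42281381  0.03      ]
blue in tool [-0.0005 -0.0015  0.1175]
```

View pics/side5.png

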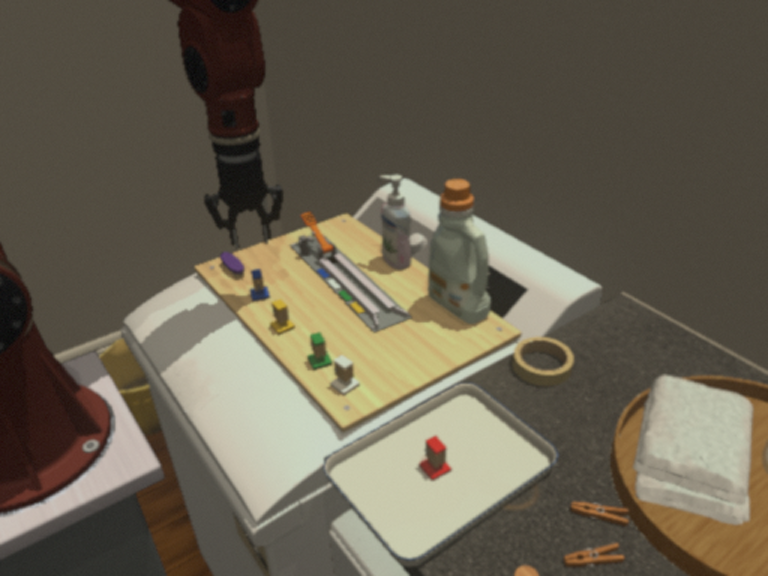

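Scaled: 0.04 m / 0.2 = 0.2, 0.03 m / 0.2 = 0.15.

```bash
echo '[[0,-0.0075,0.2,0,0.05],[0,0,0.15,0,0.05],[0,0,0.11,0,0.05],[0,0,0,0,0.05]]' > next.json && python3 steer.py next.json|grep -E "pos|contact"; echo '[[0,0,0.02,0,0.05],[0,0,0,0,0.05]]' > next.json && python3 steer.py next.json|grep -E "pos|contact";echo '[[0,0,0.015,0,0.05],[0,0,0,0,0.05]]' > next.json && python3 steer.py next.json|grep -E "pos|contact";echo '[[0,0,0.015,0,0.05],[0,0,0,0,0.05]]' > next.json && python3 steer.py next.json|grep -E "pos|contact"
```

```text
tool_pos: [0.4483, 0.1213, 0.0248]
contact_force: [0.3, -0.9, 0.3]
tool_pos: [0.4504, 0.1219, 0.0228]
contact_force: [0.2, -0.7, 0.5]
tool_pos: [0.4501, 0.122, 0.0195]
contact_force: [0.7, 0.2, -0.0]
tool_pos: [0.4498, 0.1219, 0.0161]
contact_force: [-0.0, 0.8, -0.9]
```

Scaled: 0.003 m / 0.2 = 0.015.

```bash
for k in 1; do echo '[[0,0,0.015,0,0.05],[0,0,0,0,0.05]]' > next.json && python3 steer.py next.json|grep -E "pos|contact";echo '[[0,0,0.015,0,0.05],[0,0,0,0,0.05]]' > next.json && python3 steer.py next.json|grep -E "pos|contact";echo '[[0,0,0.015,0,0.05],[0,0,0,0,0.05]]' > next.json && python3 steer.py next.json|grep -E "pos|contact"; done
```

```text
tool_pos: [0.4498, 0.1219, 0.0131]
contact_force: [-0.4, -0.3, 0.3]
tool_pos: [0.4498, 0.1219, 0.0101]
contact_force: [-1.4, -0.8, -0.6]
tool_pos: [0.4498, 0.1219, 0.0071]
contact_force: [0.2, -0.7, 0.4]
```

Scaled: -0.015 m / 0.2 = -0.075, -0.001 m / 0.2 = -0.005.

```bash
echo '[[0.005,-0.005,-0.075,0,0.05],[0,0,0,0,0],[0,0,0,0,0],[0,0,0,0,0],[0,0,0,0,0]]' > next.json && python3 steer.py next.json; echo '[[0,0,-0.2,0,0],[0,0,-0.2,0,0],[0,0,0,-0.043,0],[0,0,0,-0.043,0],[0,0,0,0,0]]' > next.json && python3 steer.py next.json;python3 -c "
from h import *
s,R=st()"
```

```text
time_s: 12.2
tool_pos: [0.4495, 0.1232, 0.0222]
orientation: [[0.345, 0.939, 0.0], [0.939, -0.345, 0.0], [0.0, 0.0, -1.0]]
contact_force: [-1.0, -0.1, 6.7]
finger_gap: 0.0171
gripper_force: 58.6
time_s: 12.82
tool_pos: [0.4491, 0.1232, 0.1019]
orientation: [[0.083, 0.997, -0.001], [0.997, -0.083, -0.0], [-0.0, -0.001, -1.0]]
contact_force: [-0.2, 0.5, -0.4]
finger_gap: 0.0175
gripper_force: 58.6
t 12.82 tcp [0.4491 0.1232 0.1019] rail [ 0.1872 -0.1645] yaw_err -0.0006 gap 0.0175 F [-0.2  0.5 -0.4] q6 1.76
```

Scaled: -0.0445 m / 0.2 = -0.2225, 0.033 m / 0.2 = 0.165.

```bash
echo '[[-0.2225,0.165,0,0,0],[-0.2225,0.165,0,0,0],[-0.2225,0.165,0,0,0],[-0.2225,0.165,0,0,0],[-0.2225,0.17,0,0,0]]' > next.json && python3 steer.py next.json|tail -1; echo '[[0,0,0,0,0],[0,0,0.2,0,0],[0,0,0.1,0,0],[0,0,0.05,0,0],[0,0,0,0,0]]' > next.json && python3 steer.py next.json|tail -2;python3 -c "
from h import *
s,R=st()
snap('side','s6.png',(190,130,300,230),6)"
```

```text
gripper_force: 58.7
finger_gap: 0.0174
gripper_force: 58.9
t 14.07 tcp [ 0.5959 -0.1117  0.0318] rail [-0.0346  0.0012] yaw_err -0.0004 gap 0.0174 F [-0.  -0.  -0.7] q6 1.35
```

View pics/s6.png

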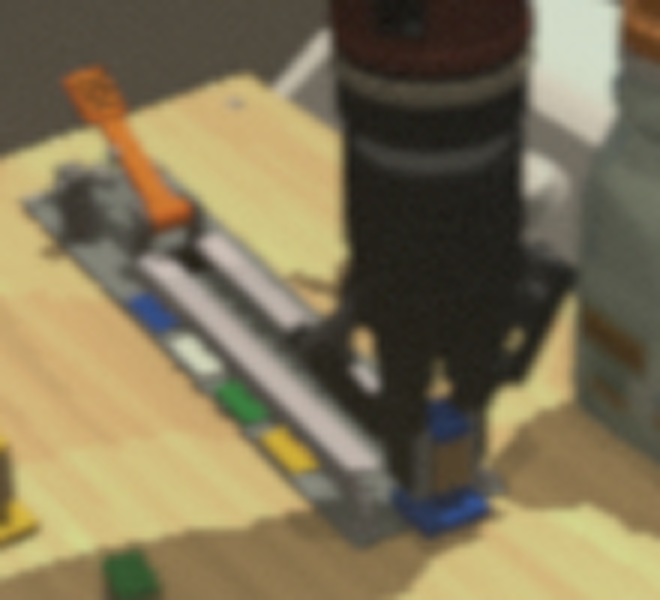

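Scaled: 0.015 m / 0.2 = 0.075, 0.004 m / 0.2 = 0.02.

```bash
echo '[[0.015,0,0.02,0,0],[0.05,0,0,0,0],[0.075,0,0,0,0],[0.075,0,0,0,0],[0,0,0,0,0]]' > next.json && python3 steer.py next.json; python3 -c "
from h import *
st()"
```

```text
time_s: 14.75
tool_pos: [0.6001, -0.0677, 0.0284]
orientation: [[0.08, 0.997, -0.0], [0.997, -0.08, 0.0], [0.0, -0.0, -1.0]]
contact_force: [-0.0, 1.0, -0.2]
finger_gap: 0.0174
gripper_force: 58.9
t 14.75 tcp [ 0.6001 -0.0677  0.0284] rail [0.0095 0.0018] yaw_err 0.0023 gap 0.0174 F [-0.   1.  -0.2] q6 1.42
```

No resistance so far, and the foot is already entering the track. I go on.

Scaled: 0.02 m / 0.2 = 0.1.

```bash
echo '[[0.1,0,0,0,0],[0.1,0,0,0,0],[0.1,0,0,0,0],[0.1,0,0,0,0],[0,0,0,0,0]]' > next.json && python3 steer.py next.json|grep -E "pos|cont|gap"; echo '[[0.125,0,0,0,0],[0.125,0,0,0,0],[0.1,0,0,0,0],[0.1,0,0,0,0],[0,0,0,0,0]]' > next.json && python3 steer.py next.json|grep -E "pos|cont|gap"; python3 -c "
from h import *
st()"
```

```text
tool_pos: [0.6066, 0.0123, 0.0283]
contact_force: [-0.6, 0.3, -0.6]
finger_gap: 0.0172
tool_pos: [0.6141, 0.1014, 0.0283]
contact_force: [-0.9, 0.2, -0.6]
finger_gap: 0.0177
t 16.0 tcp [0.6141 0.1014 0.0283] rail [0.1792 0.0017] yaw_err 0.002 gap 0.0177 F [-0.9  0.2 -0.6] q6 1.7
```

Careful with the scale: shifts go in shares of 0.2 m and turns go in shares of 180 degrees. That gives: -0.01 m / 0.2 = -0.05, 0.0035 m / 0.2 = 0.0175.

```bash
echo '[[0.0175,0,0,0,0],[0,0,0,0,0],[0,0,0,0,0.045],[0,0,0,0,0.045],[0,0,-0.05,0,0.045]]' > next.json && python3 steer.py next.json|grep -E "pos|cont|gap"; echo '[[0,0,-0.25,0,0.045],[0,0,-0.25,0,0.045],[-0.3,-0.075,0,0,0.045],[-0.3,-0.075,0,0,0.045],[-0.3,-0.075,0,0,0.045]]' > next.json && python3 steer.py next.json|grep -E "pos|gap"; echo '[[-0.3,-0.15,0,0,0.045],[-0.3,-0.3,0,0,0.045],[-0.05,-0.15,0,0,0.045],[0,0,0,0,0.045]]' > next.json && python3 steer.py next.json
python3 - <<'E'
from h import *
s,R=st()
t=snap("top","t7.png",(120,170,320,270),4)
big=cv2.resize(t,None,fx=4,fy=4,interpolation=cv2.INTER_LINEAR)
for c in("blue","yellow","green","white"):
    for b in blobs("top",big,c,(540,780,1260,1060),200):
        ce=(b[1]+.5)/4-.5; p=onz("top",*ce,.008)
        if b[0]<2400: print(c,b[0]/16,p.round(4),"rail",rf(p),rf(onz("top",*ce,.056)),np.round(np.array(b[2][1])/4,1),round(b[2][2],1))
E
```

```text
tool_pos: [0.6137, 0.1033, 0.0381]
contact_force: [-1.0, 0.5, 0.1]
finger_gap: 0.0452
tool_pos: [0.5542, -0.0737, 0.1394]
finger_gap: 0.0452
time_s: 17.75
tool_pos: [0.4422, -0.1741, 0.1391]
orientation: [[0.085, 0.996, -0.0], [0.996, -0.085, -0.0], [-0.0, -0.0, -1.0]]
contact_force: [0.7, 0.1, 0.0]
finger_gap: 0.0451
gripper_force: 0.0
t 17.75 tcp [ 0.4422 -0.1741  0.1391] rail [-0.1096 -0.1469] yaw_err -0.0023 gap 0.0451 F [0.7 0.1 0. ] q6 1.13
blue 47.75 [0.5813 0.1085 0.008 ] rail [ 0.1835 -0.0315] [ 0.177  -0.0346] [11.3  4.6] 6.8
yellow 44.375 [ 0.5698 -0.0292  0.008 ] rail [ 0.0454 -0.0316] [ 0.0442 -0.0346] [10.9  4.7] 7.1
yellow 129.5 [0.4352 0.0091 0.008 ] rail [ 0.0724 -0.1689] [ 0.0701 -0.1667] [11.5 11.2] 90.0
green 45.0 [0.5736 0.0162 0.008 ] rail [ 0.0909 -0.0316] [ 0.088  -0.0346] [11.3  4.4] 6.3
green 122.9375 [ 0.4393 -0.1119  0.008 ] rail [-0.0478 -0.1548] [-0.0456 -0.1532] [11.3 11.4] 13.4
white 74.375 [0.5927 0.2213 0.008 ] rail [ 0.297  -0.0295] [ 0.2862 -0.0327] [18.2  8.9] 2.5
white 98.8125 [0.5861 0.1605 0.008 ] rail [ 0.2358 -0.0311] [ 0.2273 -0.0341] [19.9  7.3] 6.2
white 85.5625 [0.5768 0.0629 0.008 ] rail [ 0.1378 -0.0323] [ 0.133  -0.0353] [19.5  5.6] 6.1
```

View pics/t7.png

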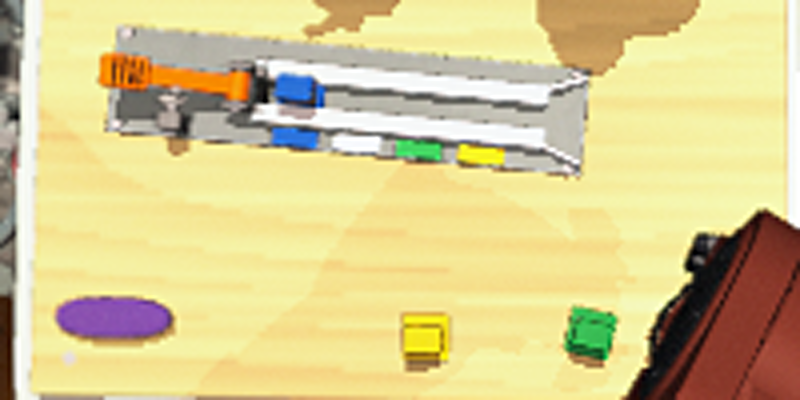

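Run:
```python
from h import *
t=cv2.imread("pics/t7.png")
b=max(blobs("x",t,"blue",(240,60,340,115)),key=lambda b:b[0]); ce=(b[1]+.5)/4-.5+np.array([120,170])
print(b, rf(onz("top",*ce,.054)), rf(onz("top",*ce,.045)))
s=snap("side","s7.png")
for c,roi in(("white",(215,225,250,268)),("blue",(135,135,290,270))):
  for b in blobs("side",s,c,roi): print(c,b[0],b[1].round(1))
```

```text
(np.int32(908), array([293.32599119,  88.23788546]), ((293.26641845703125, 89.357666015625), (37.749542236328125, 28.388574600219727), 6.581944942474365)) [0.1819 0.0004] [0.1832 0.0012]
white 51 [229.1 241.1]
white 50 [233.  256.9]
```

Blue's cap reads rail x 0.182, against 0.183 wanted, and white has not moved. Next I pick up white.

Scaled: 0.04 m / 0.2 = 0.2, 0.03 m / 0.2 = 0.15, -0.13 rad / 3.1416 = -0.0414.

```bash
echo '[[-0.065,0.015,0,0,0.05],[0,0,0,-0.0414,0.05],[0,0,0.15,-0.0404,0.05],[0,0,0.2,0,0.05],[0,0,0,0,0.05]]' > next.json && python3 steer.py next.json|tail -1; python3 -c "
from h import *
s,R=st()
print((R.T@(np.r_[.4441,-.1874,.022]-s['tool_pos'])).round(4))
snap('side','s8.png',(190,190,280,270),6)"
```

```text
gripper_force: 0.0
t 18.48 tcp [ 0.4446 -0.1858  0.0663] rail [-0.121  -0.1434] yaw_err 0.258 gap 0.0502 F [ 0.6  0.1 -0. ] q6 0.85
[-0.0016 -0.0006  0.0443]
```

View pics/s8.png

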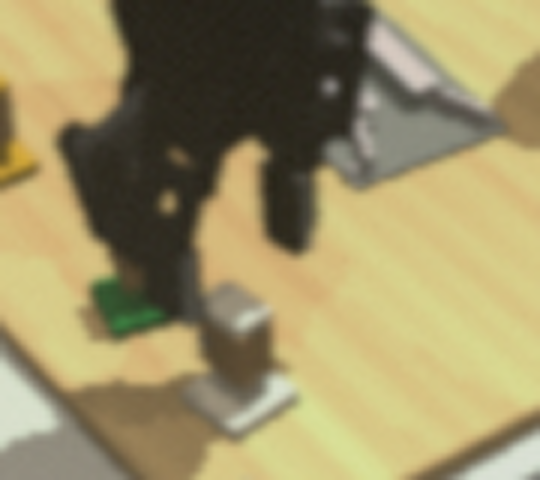

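Fingers straddle the white block (midpoint about (237,280) above the cap centre at (237,305)). I descend and grip.

Scaled: 0.022 m / 0.2 = 0.11, -0.0015 m / 0.2 = -0.0075.

```bash
echo '[[-0.0075,0,0.11,0,0.05],[0,0,0.11,0,0.05],[0,0,0,0,0.05],[0,0,0,0,0],[0,0,0,0,0]]' > next.json && python3 steer.py next.json|grep -E "pos|cont|gap"; echo '[[0,0,0,0,0],[0,0,0,0,0],[0,0,-0.2,0,0],[0,0,-0.2,0.0404,0],[0,0,0,0.0414,0]]' > next.json && python3 steer.py next.json;python3 -c "
from h import *
s,R=st()"
```

```text
tool_pos: [0.447, -0.1887, 0.0257]
contact_force: [-0.5, 1.1, 8.1]
finger_gap: 0.0175
time_s: 19.77
tool_pos: [0.4482, -0.1894, 0.108]
orientation: [[0.086, 0.996, 0.006], [0.996, -0.086, -0.003], [-0.003, 0.006, -1.0]]
contact_force: [-0.3, -0.2, -1.8]
finger_gap: 0.0172
gripper_force: 58.8
t 19.77 tcp [ 0.4482 -0.1894  0.108 ] rail [-0.1243 -0.1395] yaw_err -0.0037 gap 0.0172 F [-0.3 -0.2 -1.8] q6 1.11
```

Scaled: 0.047 m / 0.2 = 0.235, 0.03 m / 0.2 = 0.15, 0.004 rad / 3.1416 = 0.0013.

```bash
echo '[[0.15,0.235,0,0.0013,0],[0.15,0.235,0,0,0],[0.145,0.235,0,0,0],[0,0,0.15,0,0],[0,0,0.2,0,0]]' > next.json && python3 steer.py next.json|tail -1; echo '[[0,0,0.02,0,0],[0,0,0,0,0],[0,0,0,0,0]]' > next.json && python3 steer.py next.json|grep -E "pos|cont|gap"; python3 -c "
from h import *
s,R=st()"; echo '[[0,0,0.015,0,0],[0,0,0,0,0]]' > next.json && python3 steer.py next.json|grep -E "pos|cont|gap"; echo '[[0,0,0.01,0,0],[0,0,0,0,0]]' > next.json && python3 steer.py next.json|grep -E "pos|cont|gap"
```

```text
gripper_force: 59.1
tool_pos: [0.5944, -0.1116, 0.0314]
contact_force: [0.7, 0.4, -0.0]
finger_gap: 0.0175
t 20.77 tcp [ 0.5944 -0.1116  0.0314] rail [-0.0347 -0.0003] yaw_err -0.0038 gap 0.0175 F [ 0.7  0.4 -0. ] q6 1.35
tool_pos: [0.5948, -0.1118, 0.0294]
contact_force: [-4.5, 0.4, 15.9]
finger_gap: 0.0178
tool_pos: [0.5948, -0.1118, 0.0293]
contact_force: [-11.2, 1.8, 37.3]
finger_gap: 0.0172
```

Scaled: -0.0035 m / 0.2 = -0.0175, 0.002 m / 0.2 = 0.01, 0.003 rad / 3.1416 = 0.001.

```bash
echo '[[0,0.01,-0.0175,0.001,0],[0,0,0,0,0]]' > next.json && python3 steer.py next.json|grep -E "pos|cont|gap"; echo '[[0.05,0,0,0,0],[0.075,0,0,0,0],[0.1,0,0,0,0],[0,0,0,0,0]]' > next.json && python3 steer.py next.json; python3 -c "
from h import *
st()"
```

```text
tool_pos: [0.5966, -0.1118, 0.0294]
contact_force: [3.0, -0.6, 10.6]
finger_gap: 0.0171
time_s: 22.02
tool_pos: [0.601, -0.0655, 0.0295]
orientation: [[0.088, 0.996, 0.002], [0.996, -0.088, 0.001], [0.001, 0.002, -1.0]]
contact_force: [0.1, 4.4, 9.3]
finger_gap: 0.0175
gripper_force: 61.3
t 22.02 tcp [ 0.601  -0.0655  0.0295] rail [0.0118 0.0024] yaw_err -0.0053 gap 0.0175 F [0.1 4.4 9.3] q6 1.43
```

Scaled: 0.02 m / 0.2 = 0.1, 0.005 m / 0.2 = 0.025, 0.004 rad / 3.1416 = 0.0013.

```bash
echo '[[0.025,0,-0.005,0.0013,0],[0.1,0,0,0,0],[0.1,0,0,0,0],[0.1,0,0,0,0],[0,0,0,0,0]]' > next.json && python3 steer.py next.json|grep -E "pos|cont|gap"; echo '[[0.1,0,0,0,0],[0.1,0,0,0,0],[0.1,0,0,0,0],[0,0,0,0,0]]' > next.json && python3 steer.py next.json; python3 -c "
from h import *
st()"
```

```text
tool_pos: [0.6059, 0.0002, 0.0296]
contact_force: [-0.3, 0.3, -1.3]
finger_gap: 0.0174
time_s: 23.15
tool_pos: [0.6115, 0.0598, 0.0297]
orientation: [[0.091, 0.996, -0.0], [0.996, -0.091, 0.001], [0.001, -0.0, -1.0]]
contact_force: [-1.4, 0.9, -0.2]
finger_gap: 0.0171
gripper_force: 59.8
t 23.15 tcp [0.6115 0.0598 0.0297] rail [0.1375 0.0026] yaw_err -0.0082 gap 0.0171 F [-1.4  0.9 -0.2] q6 1.64
```

Scaled: -0.05 m / 0.2 = -0.25, -0.04 m / 0.2 = -0.2.

```bash
echo '[[0,0,0,0,0.045],[0,0,0,0,0.045],[0,0,-0.075,0,0.045],[0,0,-0.25,0,0.045],[0,0,-0.2,0,0.045]]' > next.json && python3 steer.py next.json|grep -E "cont|gap"; echo '[[-0.185,-0.155,0,0,0.05],[-0.185,-0.155,0,0,0.05],[-0.185,-0.155,0,0,0.05],[-0.185,-0.16,0,0.0255,0.05],[-0.185,-0.16,0,0.0255,0.05]]' > next.json && python3 steer.py next.json|tail -1;  python3 - <<'E'
from h import *
viewer.grab_frame("side")
s,R=st()
t=snap("top","t9.png")
big=cv2.resize(t,None,fx=4,fy=4,interpolation=cv2.INTER_LINEAR)
for c in("blue","yellow","green","white"):
    for b in blobs("top",big,c,(540,700,1260,1060),200):
        ce=(b[1]+.5)/4-.5; p=onz("top",*ce,.008)
        if b[0]<2400: print(c,b[0]/16,"rail",rf(p),rf(onz("top",*ce,.054)),np.round(np.array(b[2][1])/4,1),round(b[2][2],1))
print((R.T@(np.r_[.4393+.001,-.1119,.022]-s['tool_pos'])).round(4))
snap("side","s9.png",(185,130,290,210),6)
E
```

```text
contact_force: [-0.0, 1.0, -0.1]
finger_gap: 0.0452
gripper_force: 0.0
t 24.45 tcp [ 0.4304 -0.1121  0.1355] rail [-0.0488 -0.1637] yaw_err -0.1792 gap 0.0501 F [-1.8 -0.3 -2.2] q6 1.42
blue 68.625 rail [0.1846 0.0039] [ 0.1783 -0.0003] [12.6  7.1] 6.9
blue 48.0625 rail [ 0.1835 -0.0315] [ 0.1773 -0.0344] [11.3  4.6] 6.8
yellow 44.5625 rail [ 0.0455 -0.0316] [ 0.0442 -0.0345] [ 4.5 11. ] 90.0
yellow 129.1875 rail [ 0.0724 -0.1689] [ 0.0702 -0.1668] [11.5 11.2] 90.0
green 44.875 rail [ 0.091  -0.0315] [ 0.0881 -0.0344] [11.3  4.3] 5.2
white 84.6875 rail [ 0.2978 -0.0272] [ 0.2874 -0.0303] [18.1 10.6] 5.9
white 98.125 rail [ 0.2358 -0.0311] [ 0.2277 -0.034 ] [19.9  7.3] 6.3
white 85.0625 rail [ 0.1378 -0.0323] [ 0.1333 -0.0352] [20.   5.6] 6.0
[0.0031 0.0098 0.1135]
```

View pics/s9.png

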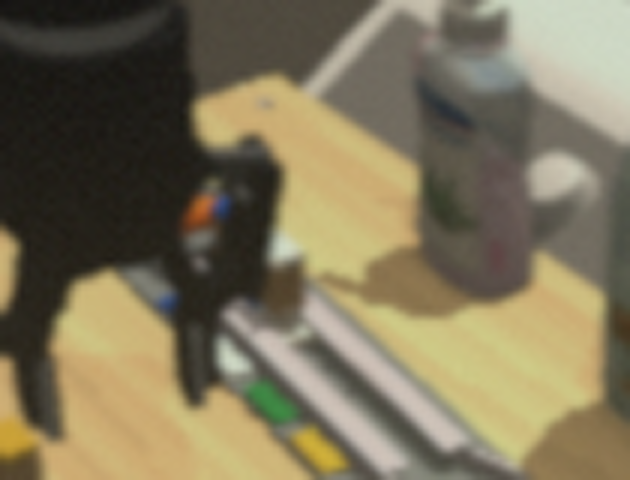

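```bash
cat >> h.py <<'E'
def newcap(f0,f1,z=.054):
    a=cv2.imread("pics/"+f0);b=cv2.imread("pics/"+f1)
    if b.shape[:2]==(384,512): b=cv2.resize(b[170:270,120:320],None,fx=4,fy=4,interpolation=cv2.INTER_CUBIC)
    if a.shape[:2]==(384,512): a=cv2.resize(a[170:270,120:320],None,fx=4,fy=4,interpolation=cv2.INTER_CUBIC)
    d=cv2.absdiff(a,b).max(2); d=(d>35).astype(np.uint8); d[:55]=0;d[140:]=0;d[:,:240]=0
    for i,(x,y,w,h,A) in enumerate(cv2.connectedComponentsWithStats(d)[2][1:]):
        if A>60: print("diff bbox",x,y,w,h,A,"ends rail",rf(onz("top",x/4+119.6,(y+h/2)/4+169.6,z)),rf(onz("top",(x+w)/4+119.6,(y+h/2)/4+169.6,z)))
E
python3 - <<'E'
from h import *
newcap("t7.png","t9.png")
s=cv2.imread("pics/s9.png"); s=snap("side","sx.png")
for b in blobs("side",s,"green",(135,135,290,270)): print(b[0],b[1].round(1))
a=cv2.imread("pics/t7.png")[55:140,240:400];b=cv2.resize(cv2.imread("pics/t9.png")[170:270,120:320],None,fx=4,fy=4,interpolation=cv2.INTER_CUBIC)[55:140,240:400]
cv2.imwrite("pics/d9.png",cv2.resize(np.vstack([a,b]),None,fx=3,fy=3))
E
```

```text
diff bbox 328 83 52 30 870 ends rail [ 0.1565 -0.0042] [ 0.1195 -0.0007]
diff bbox 333 103 36 21 607 ends rail [ 0.1518 -0.0149] [ 0.1262 -0.0125]
15 [229.7 196.7]
13 [217.2 239.7]
```

View pics/d9.png

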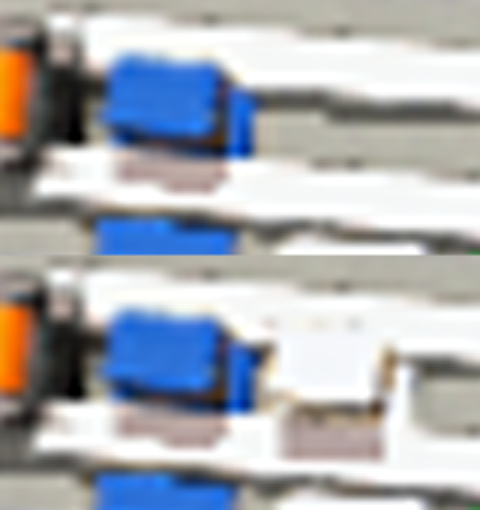

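Run:
```python
from h import *
def f(x,y): return rf(onz("top",(x/3+240)/4+119.6,((y-255)/3+55)/4+169.6,.056))
print("blue cap",f(103,347),f(222,347),"white",f(272,366),f(388,366))
def g(x,y): return rf(onz("top",(x/3+240)/4+119.6,((y-255)/3+55)/4+169.6,.012))
print("feet right edges",g(251,375),g(409,400)); print("tile blue",rf(onz("top",(95/3+240)/4+119.6,((490-255)/3+55)/4+169.6,.007)),rf(onz("top",(238/3+240)/4+119.6,((490-255)/3+55)/4+169.6,.007)))
```

```text
blue cap [0.1955 0.0008] [0.1672 0.0035] white [1.548e-01 1.000e-04] [0.1273 0.0027]
feet right edges [0.1649 0.0014] [ 0.1255 -0.0011]
tile blue [ 0.2011 -0.0302] [ 0.1658 -0.0269]
```

White's cap reads rail x 0.141, 4.5 mm too deep, while blue at 0.182 is fine. I regrip white and ease it back.

Scaled: 0.047 m / 0.2 = 0.235, 0.0415 m / 0.2 = 0.2075, -0.175 rad / 3.1416 = -0.0557.

```bash
echo '[[0,0,0,-0.0557,0.045],[0.235,0.2075,0,0,0.045],[0.235,0.2075,0,0,0.045],[0.235,0.2075,0,0,0.045],[0.235,0.2075,0,0,0.045]]' > next.json && python3 steer.py next.json|tail -1; echo '[[0,0,0.1,0,0.045],[0,0,0,0,0.045]]' > next.json && python3 steer.py next.json|tail -1; python3 -c "
from h import *
st()"
```

```text
gripper_force: 0.0
gripper_force: 0.0
t 25.48 tcp [0.6146 0.0664 0.1135] rail [0.1444 0.0051] yaw_err 0.0068 gap 0.0455 F [-1.2  0.6 -0.6] q6 1.64
```

Scaled: 0.045 m / 0.2 = 0.225, -0.003 m / 0.2 = -0.015, 0.006 rad / 3.1416 = 0.0019.

```bash
echo '[[-0.015,-0.013,0,0.0019,0.045],[0,0,0.225,0,0.045],[0,0,0.19,0,0.045],[0,0,0,0,0.045],[0,0,0,0,0.045]]' > next.json && python3 steer.py next.json|grep -E "pos|cont"; python3 -c "
from h import *
st()"; echo '[[0,0,0,0,0],[0,0,0,0,0],[0,0,0,0,0],[-0.0225,0,0,0,0],[0,0,0,0,0]]' > next.json && python3 steer.py next.json|grep -E "pos|cont|gap"; python3 -c "
from h import *
st()"; echo '[[0,0,0,0,0.045],[0,0,0,0,0.045],[0,0,-0.075,0,0.045],[0,0,-0.25,0,0.045],[0,0,-0.2,0,0.045]]' > next.json && python3 steer.py next.json|grep -E "cont|gap"; echo '[[-0.185,-0.155,0,0,0.05],[-0.185,-0.155,0,0,0.05],[-0.185,-0.155,0,0,0.05],[-0.185,-0.155,0,0,0.05],[-0.185,-0.155,0,0,0.05]]' > next.json && python3 steer.py next.json|tail -1;python3 - <<'E'
from h import *
viewer.grab_frame("side")
s,R=st()
t=snap("top","t10.png")
newcap("t7.png","t10.png")
a=cv2.imread("pics/t7.png")[55:140,240:400];b=cv2.resize(t[170:270,120:320],None,fx=4,fy=4,interpolation=cv2.INTER_CUBIC)[55:140,240:400]
cv2.imwrite("pics/d10.png",cv2.resize(np.vstack([a,b]),None,fx=3,fy=3))
print((R.T@(np.r_[.4393+.001,-.1119,.022]-s['tool_pos'])).round(4))
E
```

```text
tool_pos: [0.6134, 0.0618, 0.0338]
contact_force: [0.2, -0.3, 0.4]
t 26.1 tcp [0.6134 0.0618 0.0338] rail [0.1396 0.0043] yaw_err -0.0023 gap 0.0452 F [ 0.2 -0.3  0.4] q6 1.64
tool_pos: [0.612, 0.0591, 0.0336]
contact_force: [-4.5, 6.5, 10.2]
finger_gap: 0.0174
t 26.73 tcp [0.612  0.0591 0.0336] rail [0.1369 0.0032] yaw_err -0.0006 gap 0.0174 F [-4.5  6.5 10.2] q6 1.63
contact_force: [1.3, 0.4, 0.6]
finger_gap: 0.0447
gripper_force: 0.0
t 28.02 tcp [ 0.4374 -0.1172  0.1375] rail [-0.0532 -0.1563] yaw_err -0.0033 gap 0.0502 F [-0.5 -1.6 -1.2] q6 1.24
diff bbox 333 83 51 42 1471 ends rail [ 0.1525 -0.0082] [ 0.1162 -0.0047]
[0.0058 0.0027 0.1155]
```

View pics/d10.png

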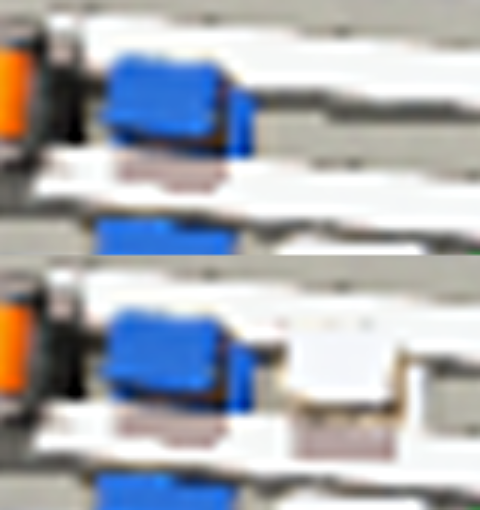

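White now reads about 0.138, against 0.137 wanted, which is good. Next I fetch green, using numbers only from here on.

Scaled: 0.04 m / 0.2 = 0.2, 0.0058 m / 0.2 = 0.029, 0.155 rad / 3.1416 = 0.0493.

```bash
echo '[[0.029,0.0135,0,0,0.05],[0,0,0.15,0.0493,0.05],[0,0,0.2,0,0.05],[0,0,0,0,0.05],[0,0,0,0,0.05]]' > next.json && python3 steer.py next.json|tail -1
python3 - <<'E'
from h import *
s,R=st()
print((R.T@(np.r_[.4400,-.1119,.0225]-s['tool_pos'])).round(4))
im=snap("side","s11.png")
for b in blobs("side",im,"green",(135,135,290,270)): print(b[0],b[1].round(1))
E
```

```text
gripper_force: 0.0
t 28.7 tcp [ 0.4462 -0.1077  0.0679] rail [-0.043  -0.1483] yaw_err -0.1553 gap 0.0498 F [-0.4  0.1  1.1] q6 1.41
[-0.0056 -0.0051  0.0454]
14 [216.7 240.6]
```

Scaled: 0.015 m / 0.2 = 0.075, -0.0056 m / 0.2 = -0.028.

```bash
echo '[[-0.028,-0.025,0,0,0.05],[0,0,0.075,0,0.05],[0,0,0.075,0,0.05],[0,0,0.075,0,0.05],[0,0,0,0,0.05]]' > next.json && python3 steer.py next.json|grep -E "cont"
python3 - <<'E'
from h import *
s,R=st()
print((R.T@(np.r_[.4400,-.1119,.0225]-s['tool_pos'])).round(4))
E
```

```text
contact_force: [0.1, 0.0, -0.4]
t 29.38 tcp [ 0.4384 -0.1124  0.0218] rail [-0.0484 -0.1557] yaw_err -0.157 gap 0.0498 F [ 0.1  0.  -0.4] q6 1.4
[ 0.0009  0.0015 -0.0007]
```

Scaled: 0.001 m / 0.2 = 0.005, 0.0005 m / 0.2 = 0.0025.

```bash
echo '[[0.0025,0.005,0,0,0],[0,0,0,0,0],[0,0,0,0,0],[0,0,0,0,0],[0,0,0,0,0]]' > next.json && python3 steer.py next.json|grep -E "pos|cont|gap|grip"; echo '[[0,0,-0.2,0,0],[0,0,-0.225,0,0],[0,0,0,-0.05,0],[0.02,0.25,0,0,0],[0.02,0.25,0,0,0]]' > next.json && python3 steer.py next.json|tail -2;  echo '[[0.02,0.26,0,0,0],[0,0,0,0,0],[0,0,0,0,0]]' > next.json && python3 steer.py next.json|tail -2; python3 -c "
from h import *
st()"
```

```text
tool_pos: [0.4407, -0.1124, 0.0227]
contact_force: [-0.9, -0.2, 6.7]
finger_gap: 0.0178
gripper_force: 58.4
finger_gap: 0.0173
gripper_force: 58.9
finger_gap: 0.0173
gripper_force: 59.1
t 31.0 tcp [ 0.5917 -0.1123  0.1065] rail [-0.0357 -0.0029] yaw_err 0.0006 gap 0.0173 F [-0.3 -0.3 -1.1] q6 1.34
```

Scaled: 0.03 m / 0.2 = 0.15, 0.0045 m / 0.2 = 0.0225.

```bash
echo '[[0,0.0225,0.15,0,0],[0,0,0.15,0,0],[0,0,0.07,0,0],[0,0,0,0,0],[0,0,0,0,0]]' > next.json && python3 steer.py next.json|tail -1;python3 -c "
from h import *
st()"; echo '[[0,0,0.015,0,0],[0,0,0,0,0]]' > next.json && python3 steer.py next.json|grep -E "pos|cont|gap"
```

```text
gripper_force: 59.1
t 31.62 tcp [ 0.5975 -0.1132  0.034 ] rail [-0.0361  0.0029] yaw_err 0.0003 gap 0.0172 F [-0.7  0.3 -0.4] q6 1.35
tool_pos: [0.5971, -0.113, 0.0301]
contact_force: [-0.5, 1.7, -0.5]
finger_gap: 0.0177
```

Scaled: 0.015 m / 0.2 = 0.075, 0.002 m / 0.2 = 0.01.

```bash
echo '[[0.015,-0.005,0.01,0,0],[0.05,0,0,0,0],[0.075,0,0,0,0],[0.075,0,0,0,0],[0,0,0,0,0]]' > next.json && python3 steer.py next.json|grep -E "pos|cont|gap"; python3 -c "
from h import *
st()"
```

```text
tool_pos: [0.5995, -0.0684, 0.0278]
contact_force: [-0.6, -0.6, -1.2]
finger_gap: 0.0179
t 32.5 tcp [ 0.5995 -0.0684  0.0278] rail [0.0088 0.0012] yaw_err 0.0024 gap 0.0179 F [-0.6 -0.6 -1.2] q6 1.42
```

Scaled: 0.022 m / 0.2 = 0.11, 0.02 m / 0.2 = 0.1.

```bash
echo '[[0.1,0,0,0,0],[0.1,0,0,0,0],[0.1,0,0,0,0],[0.11,0,0,0,0],[0,0,0,0,0]]' > next.json && python3 steer.py next.json|grep -E "pos|cont|gap"; python3 -c "
from h import *
st()"; echo '[[0,0,0,0,0.045],[0,0,0,0,0.045],[0,0,-0.075,0,0.045],[0,0,-0.25,0,0.045],[0,0,-0.2,0,0.045]]' > next.json && python3 steer.py next.json|grep -E "cont|gap"; echo '[[0,-0.215,0,0,0.05],[0,-0.215,0,0,0.05],[0,-0.215,0,0,0.05],[0,-0.215,0,0,0.05],[0,0,0,0,0.05]]' > next.json && python3 steer.py next.json|tail -1;python3 - <<'E'
from h import *
s,R=st()
t=snap("top","t12.png")
big=cv2.resize(t,None,fx=4,fy=4,interpolation=cv2.INTER_LINEAR)
for c in("blue","yellow","green"):
    for b in blobs("top",big,c,(540,700,1260,1060),150):
        ce=(b[1]+.5)/4-.5; p=onz("top",*ce,.008)
        if b[0]<2400: print(c,b[0]/16,"rail",rf(p),rf(onz("top",*ce,.054)),np.round(np.array(b[2][1])/4,1),round(b[2][2],1))
newcap("t10.png","t12.png")
im=snap("side","s12.png")
for b in blobs("side",im,"yellow",(135,135,290,270)): print(b[0],b[1].round(1))
print((R.T@(np.r_[.4361,.0092,.0225]-s['tool_pos'])).round(4))
E
```

```text
tool_pos: [0.6063, 0.0139, 0.0278]
contact_force: [0.2, -0.3, -0.9]
finger_gap: 0.0175
t 33.12 tcp [0.6063 0.0139 0.0278] rail [0.0913 0.0012] yaw_err 0.0027 gap 0.0175 F [ 0.2 -0.3 -0.9] q6 1.55
contact_force: [1.1, -0.4, -0.1]
finger_gap: 0.045
gripper_force: 0.0
t 34.38 tcp [0.4321 0.026  0.1336] rail [ 0.089  -0.1734] yaw_err -0.0 gap 0.0501 F [ 0.1 -0.2  0.2] q6 1.54
blue 68.75 rail [0.1846 0.0039] [ 0.1783 -0.0003] [12.6  7.1] 7.1
blue 48.1875 rail [ 0.1835 -0.0315] [ 0.1773 -0.0344] [11.3  4.6] 7.1
yellow 44.8125 rail [ 0.0454 -0.0316] [ 0.0442 -0.0345] [10.9  4.8] 6.3
green 67.3125 rail [0.0924 0.0029] [ 0.0895 -0.0012] [11.3  6.9] 6.2
green 44.75 rail [ 0.091  -0.0316] [ 0.0881 -0.0345] [11.3  4.3] 5.2
diff bbox 395 84 53 49 2053 ends rail [ 0.108  -0.0072] [ 0.0703 -0.0037]
27 [186.  203.1]
16 [237.8 205.1]
23 [189.7 217.8]
[-0.0164  0.0055  0.1111]
```

Scaled: 0.04 m / 0.2 = 0.2, 0.03 m / 0.2 = 0.15, -0.08 rad / 3.1416 = -0.0255.

```bash
echo '[[-0.082,0.0275,0.15,0,0.05],[0,0,0.2,-0.0255,0.05],[0,0,0.1,0,0.05],[0,0,0,0,0.05],[0,0,0,0,0.05]]' > next.json && python3 steer.py next.json|grep cont
python3 - <<'E'
from h import *
s,R=st()
print((R.T@(np.r_[.4361,.0092,.0225]-s['tool_pos'])).round(4))
E
```

```text
contact_force: [-0.2, 1.0, 0.6]
t 35.1 tcp [0.4403 0.0088 0.0436] rail [ 0.0726 -0.1638] yaw_err 0.0801 gap 0.05 F [-0.2  1.   0.6] q6 1.43
[ 0.0004 -0.0042  0.0211]
```

Scaled: 0.011 m / 0.2 = 0.055, 0.01 m / 0.2 = 0.05.

```bash
echo '[[0,-0.02,0.05,0,0.05],[0,0,0.055,0,0.05],[0,0,0,0,0.05],[0,0,0,0,0.05]]' > next.json && python3 steer.py next.json|grep -E "pos|cont"; echo '[[0,0,0,0,0],[0,0,0,0,0],[0,0,0,0,0],[0,0,0,0,0]]' > next.json && python3 steer.py next.json|grep -E "pos|cont|gap|grip"; echo '[[0,0,-0.2,0,0],[0,0,-0.225,0,0],[0,0,0,0.0255,0],[-0.18,0.28,0,0,0],[-0.18,0.28,0,0,0]]' > next.json && python3 steer.py next.json|tail -2;  echo '[[-0.18,0.28,0,0,0],[0,0,0,0,0],[0,0,0,0,0]]' > next.json && python3 steer.py next.json|tail -2; python3 -c "
from h import *
st()"
```

```text
tool_pos: [0.435, 0.0091, 0.0218]
contact_force: [0.2, 0.1, 0.8]
tool_pos: [0.4353, 0.009, 0.0221]
contact_force: [-0.7, 0.6, 5.5]
finger_gap: 0.0172
gripper_force: 59.1
finger_gap: 0.0174
gripper_force: 58.9
finger_gap: 0.0172
gripper_force: 59.0
t 37.1 tcp [ 0.5828 -0.1048  0.106 ] rail [-0.0288 -0.0124] yaw_err -0.0 gap 0.0172 F [ 0.1  0.3 -0.8] q6 1.35
```

Scaled: 0.04 m / 0.2 = 0.2, -0.007 m / 0.2 = -0.035.

```bash
echo '[[-0.035,0.069,0,0,0],[0,0,0.2,0,0],[0,0,0.15,0,0],[0,0,0,0,0],[0,0,0,0,0]]' > next.json && python3 steer.py next.json|tail -1;python3 -c "
from h import *
st()"
```

```text
gripper_force: 59.1
t 37.73 tcp [ 0.5972 -0.1127  0.0382] rail [-0.0356  0.0026] yaw_err 0.0009 gap 0.0174 F [0.7 0.1 1.3] q6 1.35
```

Scaled: 0.007 m / 0.2 = 0.035, -0.001 m / 0.2 = -0.005.

```bash
echo '[[0,-0.005,0.035,0,0],[0,0,0,0,0],[0,0,0,0,0]]' > next.json && python3 steer.py next.json|grep -E "pos|cont|gap"; echo '[[0,0,0.0125,0,0],[0.05,0,0,0,0],[0.075,0,0,0,0],[0.075,0,0,0,0],[0,0,0,0,0]]' > next.json && python3 steer.py next.json|grep -E "pos|cont|gap"; python3 -c "
from h import *
st()"
```

```text
tool_pos: [0.5961, -0.1131, 0.0301]
contact_force: [0.2, 0.4, 0.2]
finger_gap: 0.0171
tool_pos: [0.5993, -0.0715, 0.0273]
contact_force: [-0.1, -0.2, -0.4]
finger_gap: 0.0175
t 38.73 tcp [ 0.5993 -0.0715  0.0273] rail [0.0057 0.0013] yaw_err 0.0025 gap 0.0175 F [-0.1 -0.2 -0.4] q6 1.41
```

Scaled: 0.02 m / 0.2 = 0.1, 0.019 m / 0.2 = 0.095.

```bash
echo '[[0.1,0,0,0,0],[0.095,0,0,0,0],[0,0,0,0,0]]' > next.json && python3 steer.py next.json|grep -E "pos|cont|gap"; python3 -c "
from h import *
st()"; echo '[[0,0,0,0,0.045],[0,0,0,0,0.045],[0,0,-0.075,0,0.045],[0,0,-0.25,0,0.045],[0,0,-0.2,0,0.045]]' > next.json && python3 steer.py next.json|grep -E "cont|gap"; echo '[[0,-0.215,0,0,0.0],[0,-0.215,0,0,0.0],[0,-0.215,0,0,0.0],[0,-0.215,0,0,0.0],[0,0,0,0,0.0]]' > next.json && python3 steer.py next.json|tail -1;python3 - <<'E'
from h import *
s,R=st()
t=snap("top","t14.png")
big=cv2.resize(t,None,fx=4,fy=4,interpolation=cv2.INTER_LINEAR)
for c in("blue","yellow","green","orange"):
    for b in blobs("top",big,c,(540,700,1260,1060),150):
        ce=(b[1]+.5)/4-.5; p=onz("top",*ce,.008)
        if b[0]<2400: print(c,b[0]/16,"rail",rf(p),rf(onz("top",*ce,.054)),rf(onz("top",*ce,.066)),np.round(np.array(b[2][1])/4,1),round(b[2][2],1))
newcap("t7.png","t14.png")
im=snap("side","s14.png")
for b in blobs("side",im,"red",(200,240,400,380)): print("red",b[:2])
print(viewer.camera_info("top")["pose"][3] if 0 else "")
E
```

```text
tool_pos: [0.6024, -0.0324, 0.0273]
contact_force: [0.2, -0.6, -0.9]
finger_gap: 0.0173
t 39.1 tcp [ 0.6024 -0.0324  0.0273] rail [0.0449 0.0012] yaw_err 0.0025 gap 0.0173 F [ 0.2 -0.6 -0.9] q6 1.48
contact_force: [1.7, -0.2, -0.9]
finger_gap: 0.0451
gripper_force: 0.0
t 40.35 tcp [ 0.4284 -0.0198  0.1332] rail [ 0.043  -0.1733] yaw_err -0.0002 gap -0.0001 F [0.1 0.1 0.5] q6 1.44
blue 68.75 rail [0.1846 0.0039] [ 0.1783 -0.0002] [ 0.1767 -0.0013] [12.8  7.1] 6.9
blue 48.0 rail [ 0.1835 -0.0315] [ 0.1773 -0.0344] [ 0.1757 -0.0352] [11.3  4.6] 6.8
yellow 66.8125 rail [0.0445 0.0027] [ 0.0433 -0.0014] [ 0.043  -0.0025] [11.1  6.6] 2.9
yellow 44.4375 rail [ 0.0454 -0.0316] [ 0.0442 -0.0345] [ 0.0439 -0.0353] [10.9  4.7] 6.3
green 67.1875 rail [0.0925 0.003 ] [ 0.0895 -0.0012] [ 0.0888 -0.0023] [11.4  6.8] 7.3
green 44.75 rail [ 0.091  -0.0316] [ 0.0882 -0.0345] [ 0.0874 -0.0352] [11.3  4.3] 5.2
orange 59.1875 rail [0.311  0.0053] [0.3002 0.001 ] [ 2.973e-01 -1.000e-04] [10.6  8. ] 7.6
orange 9.5 rail [0.2242 0.0026] [ 0.2165 -0.0016] [ 0.2145 -0.0027] [1.9 6.8] 8.7
diff bbox 333 83 51 42 1473 ends rail [ 0.1525 -0.0082] [ 0.1162 -0.0047]
diff bbox 395 84 53 49 2055 ends rail [ 0.108  -0.0072] [ 0.0703 -0.0037]
diff bbox 459 91 53 49 1987 ends rail [ 0.062  -0.0079] [ 0.0242 -0.0044]
red (np.int32(52), array([290.01923077, 296.28846154]))
red (np.int32(25), array([293.8 , 313.56]))
```

All carriers sit at their tiles: cap offsets are a few mm at most, and red is unchanged in the tray. Now the lever.

Scaled: 0.05 m / 0.2 = 0.25, 0.045 m / 0.2 = 0.225.

```bash
echo '[[0.25,0,0,0,0],[0.25,0.1,0,0,0],[0.225,0.2,0,0,0],[0.2,0.2,0,0,0],[0.2,0.2,0,0,0]]' > next.json && python3 steer.py next.json|tail -1; echo '[[0.185,0.17,0,0,0],[0,0,0,0,0],[0,0,0,0,0]]' > next.json && python3 steer.py next.json|tail -1; python3 -c "
from h import *
st()"
```

```text
gripper_force: 0.0
gripper_force: 0.0
t 41.45 tcp [0.6262 0.2266 0.1318] rail [0.305  0.0034] yaw_err 0.0005 gap -0.0002 F [ 0.1 -0.5  0.4] q6 1.89
```

Scaled: 0.03 m / 0.2 = 0.15, 0.025 m / 0.2 = 0.125.

```bash
echo '[[0,-0.01,0.15,0,0],[0,0,0.125,0,0],[0,0,0,0,0]]' > next.json && python3 steer.py next.json|grep -E "pos|cont"; echo '[[0.005,0,0.05,0,0],[0.005,0,0.05,0,0],[0,0,0,0,0]]' > next.json && python3 steer.py next.json|grep -E "pos|cont";echo '[[0.005,0,0.05,0,0],[0.005,0,0.03,0,0],[0,0,0,0,0]]' > next.json && python3 steer.py next.json|grep -E "pos|cont"; echo '[[0,0,0.025,0,0],[0,0,0.015,0,0],[0,0,0,0,0]]' > next.json && python3 steer.py next.json|grep -E "pos|cont"
```

```text
tool_pos: [0.6224, 0.2256, 0.0761]
contact_force: [-1.5, -1.3, 0.9]
tool_pos: [0.6242, 0.2287, 0.0574]
contact_force: [0.2, -0.3, 0.6]
tool_pos: [0.6241, 0.2307, 0.0407]
contact_force: [-0.3, -0.2, 2.2]
tool_pos: [0.6248, 0.2308, 0.0341]
contact_force: [-2.3, -1.9, 10.5]
```

Scaled: 0.003 m / 0.2 = 0.015.

```bash
echo '[[0,0,0.015,0,0],[0,0,0,0,0]]' > next.json && python3 steer.py next.json|grep -E "pos|cont"; echo '[[0,0,0.01,0,0],[0,0,0,0,0]]' > next.json && python3 steer.py next.json|grep -E "pos|cont"; echo '[[0,0,0.01,0,0],[0,0,0,0,0]]' > next.json && python3 steer.py next.json|grep -E "pos|cont"
```

```text
tool_pos: [0.625, 0.2307, 0.0325]
contact_force: [-6.6, -3.1, 22.1]
tool_pos: [0.6252, 0.2307, 0.0316]
contact_force: [-9.7, -4.2, 30.7]
tool_pos: [0.6253, 0.2306, 0.0305]
contact_force: [-12.3, -5.6, 39.0]
```

```bash
echo '[[0,0,-0.05,0,0],[0,0,-0.2,0,0],[0,0,-0.25,0,0],[-0.2,-0.225,0,0,0],[-0.2,-0.225,0,0,0]]' > next.json && python3 steer.py next.json|tail -1; echo '[[-0.2,-0.225,0,0,0],[-0.2,-0.225,0,0,0],[0,0,0,0,0],[0,0,0,0,0]]' > next.json && python3 steer.py next.json|tail -1
python3 - <<'E'
from h import *
s,R=st()
t=snap("top","t15.png"); im=snap("side","s15.png")
big=cv2.resize(t,None,fx=4,fy=4,interpolation=cv2.INTER_LINEAR)
for c in("blue","yellow","green","orange"):
    for b in blobs("top",big,c,(540,700,1260,1060),150):
        ce=(b[1]+.5)/4-.5
        if b[0]<2400: print(c,b[0]/16,rf(onz("top",*ce,.054)),ce)
newcap("t7.png","t15.png")
o0=cv2.imread("pics/s14.png")
for k,i in(("before",o0),("after",im)):
    for b in blobs("side",i,"orange",(190,135,260,180)): print(k,b[0],b[1].round(1))
    for b in blobs("side",i,"red",(200,240,400,380)): print("red",b[0],b[1].round(1))
for th in(0,.44,.1):
    L=.225+.085*np.cos(.4-th); z=.03+.085*np.sin(.4-th); print(th,np.round(proj("side",np.r_[O+ex*L,z]),1),np.round(proj("top",np.r_[O+ex*L,z]),1))
E
```

```text
gripper_force: 0.0
gripper_force: 0.0
t 44.83 tcp [0.4327 0.0861 0.1267] rail [ 0.149  -0.1778] yaw_err -0.0003 gap 0.0001 F [-0.1  0.2  0.7] q6 1.68
blue 68.625 [ 0.1784 -0.0003] [194.16803279 192.0223133 ]
blue 47.75 [ 0.1773 -0.0345] [193.27846859 203.91164921]
yellow 66.6875 [ 0.0433 -0.0014] [241.07485942 196.81572165]
yellow 44.75 [ 0.0442 -0.0345] [239.65048883 208.29958101]
green 67.0 [ 0.0895 -0.0012] [224.99510261 195.24277052]
green 44.8125 [ 0.0882 -0.0345] [224.32723152 206.83071827]
orange 9.875 [ 0.2166 -0.0016] [180.87816456 191.26265823]
diff bbox 333 83 51 42 1474 ends rail [ 0.1525 -0.0082] [ 0.1162 -0.0047]
diff bbox 395 84 53 49 2067 ends rail [ 0.108  -0.0072] [ 0.0703 -0.0037]
diff bbox 459 91 53 49 2007 ends rail [ 0.062  -0.0079] [ 0.0242 -0.0044]
before 12 [208.7 150.2]
before 25 [215.1 161.8]
red 52 [290.  296.3]
red 25 [293.8 313.6]
after 19 [214.7 163.1]
red 52 [290.  296.3]
red 26 [293.4 313.8]
0 [205.2 147.5] [150.3 187.5]
0.44 [205.2 156.7] [150.9 188.7]
0.1 [205.  149.4] [150.  187.8]
```

Run:
```python
from h import *
M={"o":((3,100,70),(17,255,255))}
for k in("s14.png","s15.png"):
    i=cv2.imread("pics/"+k)
    for b in blobs("side",i,"o",(185,135,240,180),6,M): print(k,b[0],b[1].round(1),cv2.boundingRect(np.int32(cv2.boxPoints(b[2]))))
for k in("t14.png","t15.png"):
    i=cv2.imread("pics/"+k); i2=cv2.resize(i[170:270,120:320],None,fx=4,fy=4)
    for b in blobs("x",i2,"o",(60,30,260,120),80,M): print(k,b[0],b[1].round(1),np.round(b[2][1],1))
```

```text
s14.png 158 [211.5 154.7] (201, 138, 21, 32)
s15.png 125 [210.8 159.1] (200, 148, 23, 23)
t14.png 4060 [169.   77.1] [153.   37.5]
t15.png 2613 [169.5  80.1] [145.2  38.3]
```

The orange tip dropped 10 px in the side view (about 9 expected for the latched angle) and stays down with the arm away. Carriers and red are unchanged, so I hand in.

```bash
python3 -c "
from rig import env, viewer, workorder, readout
print(workorder.close_job())"
```

```text
the job is handed in; nothing more can be done
None
```

The job is handed in, but the hand-in printed no verdict: by camera, red stands in the tray, the blue, white, green and yellow carriers sit within about 2 mm of their tiles, and the brake lever stays down by itself.

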